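# Open the bench incubator by its paddle latch

### The arm

A 6-joint arm with a two-finger parallel gripper is mounted at the origin on the work surface; the furniture and walls round the work are solid. World frame = base frame: x ahead of the robot, y to its left, z up, the work surface at z = 0. Lengths are in m, angles in rad, forces in N, time in s.
With the tool pointing down it reaches from about 0.3 to 0.875 m from the base axis. Payload 6.4 kg.
Tool frame: the origin (TCP) lies at the very end of the fingers, on their centre line; the grasp point (between the pads) lies 19 mm behind it (ctrl.tcp_to_grasp is the distance from the TCP to the grasp point, in m); z points along the fingers, y is the direction in which the jaws open and shut (so a half turn about z gives the same grasp; the last joint's range is limited). The gripper opens to 85 mm and grips with 20 to 120 N. Pads are 22 mm wide; open, the fingers measure 114 mm over their backs; the gripper's body (76 mm by 85 mm) begins 54 mm behind the grasp point. The pads swing forward as they close: fully open they stand 13 mm farther back than shut.
Start: joints at [1.016, 0.181, 1.607, -0, 1.354, -0.206], TCP at [0.197, 0.54, 0.231] pointing down, gripper open.
Joint ranges: [-2.99, 2.99], [-0.89, 2.07], [0.3, 2.58], [-1.14, 4.28], [0, 2.63], [-3.12, 3.12]. Speed limits (rad/s): [2.57, 2.57, 3.01, 3.14, 3.14, 3.14].

### API

Orientations are given as a unit quaternion [w, x, y, z].
In Python, from bench import ctrl gives the robot as it stands. The module is installed in compiled form; this text tells all that it offers.
- The arm moves only by the tool drive_tool, never from a script. Its argument "deltas" is a list of rows, each an object with "slide": the shift along the tool's x, y, z as a fraction of full scale, a list of three; "delta_rot": the turn, a rotation vector about the tool's x, y, z as a fraction of full scale, a list of three; "hand": the opening, from 0 (shut) to 1 (fully open). In form: [{"slide": [tx, ty, tz], "delta_rot": [wx, wy, wz], "hand": hand}, ...]. A call has exactly 5 rows; each row shifts and turns the commanded pose from where the row before left it, along the tool's axes as they then stand; what a row does not reach is not made up. Full scale, the value 1, is 50 mm for a shift and 180 degrees for a turn. A row lasts 1/8 s, in which the tool goes at most 62.5 mm and 10.7 degrees, less where a joint would pass 70% of its speed; a pose out of reach is approached as far as the arm can. A call with a number of a shift or a turn outside -1 to 1 is refused whole. A call with a gripper value outside its range is refused whole. The fingers move at their own pace and stop on an object; the grip force is fixed at half the most. Time passes only in rows, so rows that do not move let the fingers close, or fill a call up. It gives the time, the measured TCP pose, the force and the opening at its end, in the units of the state.
- ctrl.get_obs(): the state, without advancing time (a new reading comes with each control period).
- ctrl.camera(name): name is "scene" or "top" or "wrist"; returns a dict with "frame" (480x640x3 uint8, red, green, blue), "mtx" (3x3 intrinsics, pixels), "dist" ([k1, k2, p1, p2, k3] as OpenCV has them; the pictures are not rectified), "R" (3x3) and "t" (3): a world point X has camera coordinates R X + t. Camera axes: x right, y down, z forward; pixel columns grow to the right and rows downward; lengths in m; the calibration is good to about 2 mm. A picture is of the moment at which its call begins. There is no depth.
- ctrl.hand_in(): hands the job in, once; it reports no verdict.
The state is a dict: "time_s": time; "q": joint angles; "dq": joint speeds; "joint_efforts": joint torques, N m; "eef_pos": TCP position; "eef_rot": TCP orientation; "wrist_force": force on the tool from outside, world axes, zero at the start; "torque": the same for the moment, N m; "opening": opening from 0.0 (shut) to 1.0 (fully open).
Only numpy, scipy, OpenCV 4.12 (cv2) and the standard library are available. Lean on these libraries where they do the work, as an engineer would, in place of code of your own. Each camera call takes 0.05 s, during which the arm holds its last target.

### The job

The incubation is over: open the small white bench incubator so that the tube rack inside can be reached. Raise the paddle handle on its door by feel, only until the hidden pawl has let go, without wrenching the paddle hard against its stop and without tugging hard on the door while it is still caught; then swing the door, without flinging it, until it stands about square to the cabinet or wider, and let go so that it stays open and the paddle drops back. Leave the other things on the bench as they are.

Things in the scene. Friction and masses are not known exactly. Their poses are not given: they have to be found in the camera images.
- paddle_grip (a point): Where to hold the paddle: the middle of its blade, 48 mm from the paddle's pin. The paddle is a plain aluminium blade, 42 mm wide (along the door), 11 mm thick and 68 mm long, that sticks out of the door's outer face near its free edge and hangs 0.50 rad below level when down. Its two side edges can be pinched from above. Only air round it: the door face is 50 mm behind this point.
- paddle_pin (a point): Middle of the paddle's level pin, on the door's outer face, 118 mm above the door's lower edge and 32 mm below the top of the cabinet. Axes are the door's: x points into the cabinet when shut (so -x is straight out of the door's outer face), y along the door from its free edge to its hinge, z up. The paddle turns about this y axis and its blade lies on the -x side.
- paddle (a joint): Angle of the paddle, rad: 0 hanging down (blade 0.50 below level), growing as it is lifted. Loads, in N at the grip: a light return spring (2 to 3), alone through a free play that differs each time (0.04 to 0.60 rad); then the pawl's spring as well (6 rising to 8 in all); 0.25 rad further the stop, a rubber buffer (about 6 N/mm more). A pinch adds some friction, as the blade turns in it.
- door (a joint): Angle of the door, rad: 0 shut, growing as it swings out, 1.57 square to the cabinet's front, end of travel 2.0. White frame 192 mm wide and 150 mm high, 16 mm thick, with a glass pane; hinged at the cabinet's left seen from the front. It turns stiffly and stays where it is left. While caught it has about 0.02 rad of play.
- door_hinge (a point): Point on the door's upright hinge axis at the height of the paddle's pin; axes as for paddle_pin. From here the paddle's pin lies 145 mm along -y and 24 mm along -x in the door's axes.
- incubator: The cabinet, fixed to the bench: white, 140 mm deep, 200 mm wide, 200 mm high; origin under its centre; front faces its own -x; the hinge is at the +y end of the front and the paddle at the -y end. Control strip under the door.
- keeper: Steel strike plate inside the cabinet, out of sight, that holds the pawl's head until the pawl has turned 0.22 rad down. Origin at the middle of its lower edge. It must not be loaded with more than 20 N: pull outward on the paddle with less than that until the door is seen to come. A free door comes with 1 to 3 N.
- latch_stop: Seat of the rubber buffer inside the door that stops the pawl; fixed in the door, out of sight. The buffer must not be loaded with more than 10 N, which is about 18 N of lift at the paddle grip. The pawl is clear of the keeper once it rests on the buffer. Pinched lightly (about 25 N) by a tool that keeps pointing down, the paddle resists by 10 to 12 N just before the buffer and 14 N or more on it.
- bottle_amber: Bystander: brown reagent bottle, 60 mm across, 135 mm high; origin under it.
- bottle_small: Bystander: small white reagent bottle with a wide cap, 45 mm across, 88 mm high; origin under it.
- rack_blue: Bystander: square blue tube rack, 82 x 82 x 46 mm; origin under it.
- bench_timer: Bystander: flat white bench timer with three keys, 58 x 66 x 18 mm; origin under it.
- tube_tray: Bystander: tray of standing tubes, 80 x 146 x 98 mm; origin under it.

How it is judged:
By the outcome, as a careful person would: the job done as asked, in the order asked, and still so for the second after the job is handed in, with the robot touching nothing.
It also fails if it takes over 56 s, if anything falls off the work surface, if the arm or the gripper's body presses on something with over 40 N, if the wrist force passes 120 N, or if a joint passes its speed limit or range.

## Working session

There is one attempt and no reset: what is moved stays moved. The work goes in short steps, Python scripts to look and compute and a tool call to move; the robot and the scene stay as the last step left them, time stands still between calls to the robot, and variables do not carry over. Pictures are saved under pics/ and viewed, and the job is handed in when it is done.

Besides the shell and the picture viewer there is one more tool, called after "Emit:" as name(argument=value, ...), one argument or row to a line, values as JSON. drive_tool: Moves the arm, as the interface text tells. Its arguments: {"type":"object","properties":{"deltas":{"type":"array","items":{"type":"object","properties":{"slide":{"type":"array","items":{"type":"number"}},"delta_rot":{"type":"array","items":{"type":"number"}},"hand":{"type":"number"}}}}},"required":["deltas"]}

```bash
mkdir -p pics
python3 - <<'E'
from bench import ctrl
import cv2,numpy as np
o=ctrl.get_obs()
for k,v in o.items(): print(k,np.round(v,3))
print(ctrl.tcp_to_grasp)
for n in ["scene","top","wrist"]:
    c=ctrl.camera(n); cv2.imwrite(f"pics/{n}0.png",c["frame"][:,:,::-1])
    print(n,c["mtx"].tolist(),c["dist"],np.round(c["R"],4).tolist(),np.round(c["t"],4))
E
```

```text
time_s 0.0
q [ 1.016  0.182  1.608  0.     1.354 -0.206]
dq [ 0.    -0.    -0.001 -0.002 -0.    -0.001]
joint_efforts [ 0.0000e+00 -4.4486e+01 -3.5134e+01 -0.0000e+00  9.0000e-03 -0.0000e+00]
eef_pos [0.196 0.54  0.23 ]
eef_rot [-0.     0.174  0.985 -0.001]
wrist_force [-0.299  0.493 -0.046]
torque [-0.003  0.025 -0.057]
opening 0.998
0.0187
scene [[589.1082154512461, 0.0, 314.45407749551276], [0.0, 589.1082154512461, 245.80822026893648], [0.0, 0.0, 1.0]] [-0.1493887  0.         0.         0.         0.       ] [[0.8094, -0.5873, -0.0027], [-0.3987, -0.5461, -0.7368], [0.4312, 0.5974, -0.6761]] [-0.4127  0.2408  1.1734]
top [[449.1389673947553, 0.0, 321.1805887515205], [0.0, 449.1389673947553, 240.80534364510206], [0.0, 0.0, 1.0]] [-0.00028955  0.          0.          0.          0.        ] [[0.0055, -1.0, 0.0065], [-0.9917, -0.0063, -0.1281], [0.1281, -0.0058, -0.9917]] [-0.0694  0.5046  1.0732]
wrist [[431.9317359475701, 0.0, 314.874941220644], [0.0, 431.9317359475701, 232.7030498039897], [0.0, 0.0, 1.0]] [-0.08392811  0.          0.          0.          0.        ] [[0.3416, 0.9398, -0.0021], [0.891, -0.3231, 0.3191], [0.2992, -0.1108, -0.9477]] [-0.5732 -0.0432  0.3815]
```

```bash
ls -la .
```

```text
total 12
drwxr-xr-x  3 agent agent 4096 Dec  6 04:32 .
drwxr-xr-x 23 root  root  4096 Dec  6 04:32 ..
drwxr-xr-x  2 agent agent 4096 Dec  6 04:32 pics
```

View pics/scene0.png

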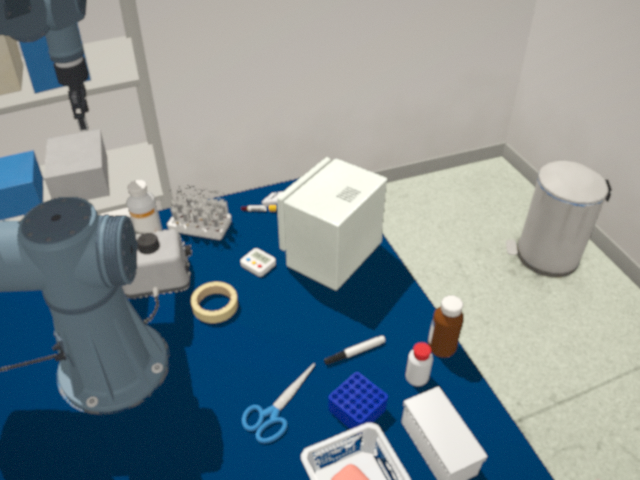

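View pics/top0.png

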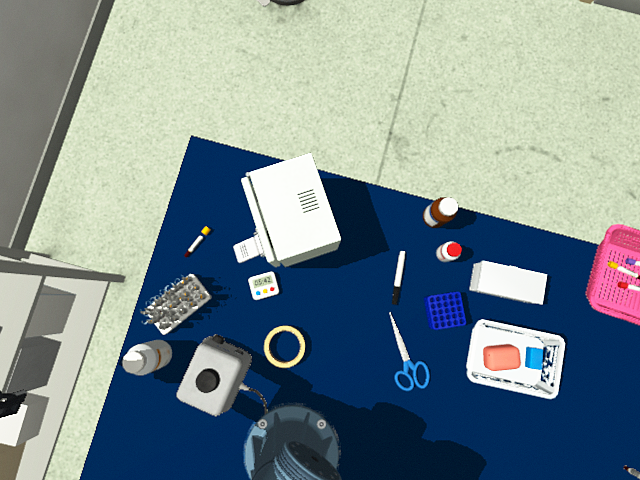

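View pics/wrist0.png

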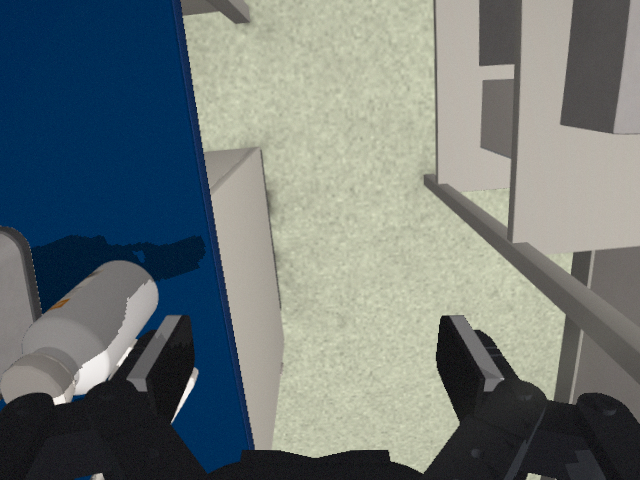

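Run:
```python
import cv2
a=cv2.imread("pics/top0.png")
cv2.imwrite("pics/topc.png",cv2.resize(a[140:310,170:360],None,fx=4,fy=3.5,interpolation=cv2.INTER_CUBIC)[:600])
cv2.imwrite("pics/topc.png",cv2.resize(a[145:305,180:350],None,fx=3.75,fy=3.75,interpolation=cv2.INTER_CUBIC))
s=cv2.imread("pics/scene0.png")
cv2.imwrite("pics/scenec.png",cv2.resize(s[150:300,230:400],None,fx=4,fy=4,interpolation=cv2.INTER_CUBIC))
```

```text
(no output)
```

View pics/topc.png

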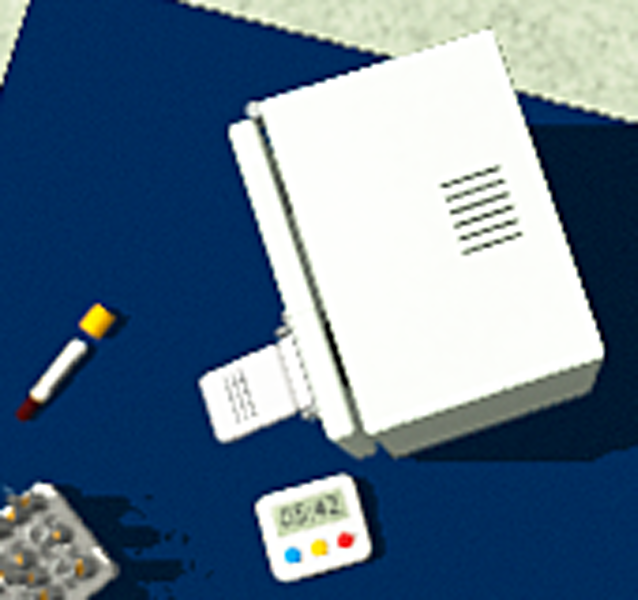

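View pics/scenec.png

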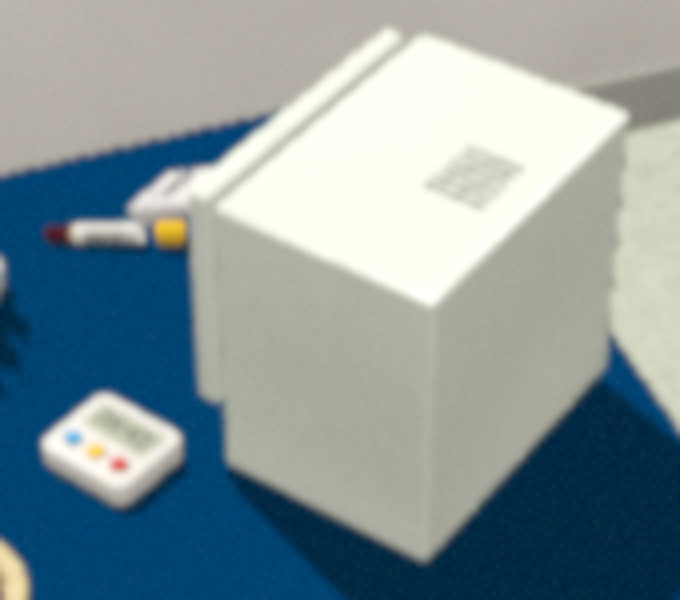

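```bash
cat > h.py <<'E'
import numpy as np,cv2
from scipy.optimize import least_squares
from scipy.spatial.transform import Rotation as Rn
def proj(c,P):
    P=np.atleast_2d(P); return cv2.projectPoints(np.float64(P),cv2.Rodrigues(np.float64(c["R"]))[0],np.float64(c["t"]),np.float64(c["mtx"]),np.float64(c["dist"]))[0][:,0]
def fit(obs,f,x0):
    g=lambda p:np.concatenate([(proj(c,f(p))-uv).ravel() for c,uv in obs]); return least_squares(g,x0)
def rz(a): return np.array([[np.cos(a),-np.sin(a)],[np.sin(a),np.cos(a)]])
E
python3 - <<'E'
from h import *
from bench import ctrl
T=ctrl.camera("top");S=ctrl.camera("scene")
t=np.array([(255,103),(490,30),(603,355),(372,433)])/3.75+[180,145]-.4
s=np.array([(425,35),(628,117),(432,303),(217,207)])/4+[230,150]-.4
L=np.array([(-.07,.1),(.07,.1),(.07,-.1),(-.07,-.1)])
f=lambda p:np.c_[L@rz(p[2]).T+p[:2],np.full(4,.2)]
for ob in ([(T,t)],[(S,s)],[(T,t),(S,s)]):
    r=fit(ob,f,[.5,.1,-1.3]); print(r.x,np.round(r.fun,1))
p=r.x
A=rz(p[2])
# door: paddle pin relative: hinge; front face of door? pin z=.168
pad=np.array([(200,380),(218,441),(300,412),(278,345)])/3.75+[180,145]-.4
for px in (-.099,-.094,-.089):
  pin=np.array([px,-.055]) 
  z=.168
  def blade(l,w,t):
    a=-.5
    return [*(A@(pin+[-l*np.cos(.5)+0,w])+p[:2]),z-l*np.sin(.5)+t]
  print(px,proj(T,[blade(.068,.021,.005),blade(.068,-.021,.005)]),pad[:2])
E
```

```text
[ 0.55827277 -0.00811579 -1.23198797] [ 0.3  0.2 -0.  -1.   0.9 -0.2 -1.2  0.9]
[ 0.5594941  -0.01415185 -1.24574799] [-0.4 -0.7  1.3 -0.6  0.3  0.8 -1.2 -0.1]
[ 0.5594255  -0.01033297 -1.23720286] [ 1.6 -0.6  1.3 -1.4  1.8 -0.4 -0.4  0.3 -1.8 -1.4 -0.1 -1.6 -0.4 -0.1
 -2.1 -0.7]
-0.099 [[233.39782037 247.30815861]
 [239.09864123 265.25252991]] [[232.93333333 245.93333333]
 [237.73333333 262.2       ]]
-0.094 [[235.55672433 246.58668984]
 [241.26710334 264.52312237]] [[232.93333333 245.93333333]
 [237.73333333 262.2       ]]
-0.089 [[237.71460289 245.86556408]
 [243.43453022 263.7940631 ]] [[232.93333333 245.93333333]
 [237.73333333 262.2       ]]
```

```bash
cat >> h.py <<'E'
P0=np.array([.5594,-.0103,-1.2372])
HC=np.array([-.073,.096])   # hinge in cabinet axes
def door_pt(door,dx,dy,p=P0):
    "door axes offset from hinge -> world xy"
    return p[:2]+rz(p[2])@(HC+rz(-door)@np.array([dx,dy]))
def grip(door,pad,p=P0,zp=.168,l=.048):
    b=-.5+pad
    xy=door_pt(door,-.024-l*np.cos(b),-.145,p); return np.array([*xy,zp+l*np.sin(b)])
def toolR(door,tau,p=P0):
    a=p[2]-door; out=-np.array([np.cos(a),np.sin(a),0]); y=np.array([-np.sin(a),np.cos(a),0])
    z=-(np.cos(tau)*np.array([0,0,1])+np.sin(tau)*out); x=np.cross(y,z); return np.c_[x,y,z]
def pose(o): 
    w,x,y,z=o["eef_rot"]; return np.array(o["eef_pos"]),Rn.from_quat([x,y,z,w]).as_matrix()
def rows(p,R,p1,R1,n):
    dr=Rn.from_matrix(R.T@R1).as_rotvec()
    out=[]
    for i in range(n):
        d=R.T@(p1-p)/(n-i)
        out.append((np.round(d/.05,3).tolist(),np.round(dr/n/np.pi,4).tolist()))
        p=p+R@d; R=R@Rn.from_rotvec(dr/n).as_matrix()
    for r in out: print(r)
G=.0187
E
python3 - <<'E'
from h import *
from bench import ctrl
p,R=pose(ctrl.get_obs())
print(p,R)
g=grip(0,0);R1=toolR(0,.5); print(g)
t=g+R1[:,2]*(G-.10); print(t)
rows(p,R,t,R1,15)
E
```

```text
[0.1963844  0.54016537 0.23087304] [[-9.39774649e-01  3.41794419e-01 -4.29034810e-04]
 [ 3.41794650e-01  9.39774395e-01 -7.09403279e-04]
 [ 1.60725847e-04 -8.13321020e-04 -9.99999656e-01]]
[0.46754613 0.10510946 0.14498757]
[0.45478328 0.14193797 0.21633504]
([-0.505, -0.381, 0.02], [0.0047, -0.0099, 0.0185])
([-0.526, -0.351, 0.041], [0.0047, -0.0099, 0.0185])
([-0.543, -0.319, 0.063], [0.0047, -0.0099, 0.0185])
([-0.559, -0.286, 0.084], [0.0047, -0.0099, 0.0185])
([-0.571, -0.252, 0.106], [0.0047, -0.0099, 0.0185])
([-0.581, -0.217, 0.127], [0.0047, -0.0099, 0.0185])
([-0.589, -0.181, 0.148], [0.0047, -0.0099, 0.0185])
([-0.593, -0.144, 0.169], [0.0047, -0.0099, 0.0185])
([-0.595, -0.107, 0.189], [0.0047, -0.0099, 0.0185])
([-0.594, -0.07, 0.209], [0.0047, -0.0099, 0.0185])
([-0.59, -0.032, 0.228], [0.0047, -0.0099, 0.0185])
([-0.583, 0.005, 0.247], [0.0047, -0.0099, 0.0185])
([-0.574, 0.043, 0.264], [0.0047, -0.0099, 0.0185])
([-0.562, 0.08, 0.281], [0.0047, -0.0099, 0.0185])
([-0.547, 0.116, 0.297], [0.0047, -0.0099, 0.0185])
```

Emit:
drive_tool(
  deltas=[
    {"slide": [-0.505,-0.38,0.02],"delta_rot": [0.0047,-0.0099,0.0185],"hand": 1},
    {"slide": [-0.525,-0.35,0.04],"delta_rot": [0.0047,-0.0099,0.0185],"hand": 1},
    {"slide": [-0.545,-0.32,0.065],"delta_rot": [0.0047,-0.0099,0.0185],"hand": 1},
    {"slide": [-0.56,-0.285,0.085],"delta_rot": [0.0047,-0.0099,0.0185],"hand": 1},
    {"slide": [-0.57,-0.25,0.105],"delta_rot": [0.0047,-0.0099,0.0185],"hand": 1},
  ],
)

```text
time_s: 0.88
eef_pos: [0.284, 0.4055, 0.2264]
eef_rot: [0.071, 0.316, 0.945, -0.05]
wrist_force: [0.1, -0.3, 0.3]
opening: 0.996
```

Emit:
drive_tool(
  deltas=[
    {"slide": [-0.58,-0.215,0.125],"delta_rot": [0.0047,-0.0099,0.0185],"hand": 1},
    {"slide": [-0.59,-0.18,0.15],"delta_rot": [0.0047,-0.0099,0.0185],"hand": 1},
    {"slide": [-0.595,-0.145,0.17],"delta_rot": [0.0047,-0.0099,0.0185],"hand": 1},
    {"slide": [-0.595,-0.105,0.19],"delta_rot": [0.0047,-0.0099,0.0185],"hand": 1},
    {"slide": [-0.595,-0.07,0.21],"delta_rot": [0.0047,-0.0099,0.0185],"hand": 1},
  ],
)

```text
time_s: 1.5
eef_pos: [0.3698, 0.2725, 0.2215]
eef_rot: [0.139, 0.447, 0.878, -0.098]
wrist_force: [0.3, 0.2, 1.1]
opening: 0.995
```

Emit:
drive_tool(
  deltas=[
    {"slide": [-0.59,-0.03,0.23],"delta_rot": [0.0047,-0.0099,0.0185],"hand": 0.75},
    {"slide": [-0.585,0.005,0.245],"delta_rot": [0.0047,-0.0099,0.0185],"hand": 0.75},
    {"slide": [-0.575,0.045,0.265],"delta_rot": [0.0047,-0.0099,0.0185],"hand": 0.75},
    {"slide": [-0.56,0.08,0.28],"delta_rot": [0.0047,-0.0099,0.0185],"hand": 0.75},
    {"slide": [-0.545,0.115,0.295],"delta_rot": [0.0047,-0.0099,0.0185],"hand": 0.75},
  ],
)

```text
time_s: 2.12
eef_pos: [0.4554, 0.1398, 0.2168]
eef_rot: [0.202, 0.565, 0.787, -0.144]
wrist_force: [-0.4, -0.7, 0.0]
opening: 0.749
```

Run:
```python
from h import *
from bench import ctrl
p,R=pose(ctrl.get_obs()); print(ctrl.get_obs()["q"],ctrl.get_obs()["opening"],p)
print(R); print(toolR(0,.5))
for n in ["wrist","top"]:
    c=ctrl.camera(n); f=c["frame"][:,:,::-1].copy(); cv2.imwrite(f"pics/{n}1.png",f); np.savez(f"{n}1.npz",**c)
    A=rz(P0[2])
    Q=np.array([[*door_pt(0,-.024-l*np.cos(.5)-.0055*np.sin(-.5)*-1,-.145+w),.168-l*np.sin(.5)+.0055*np.cos(.5)] for l in(.03,.068) for w in(-.021,.021)])
    print(n,proj(c,Q))
```

```text
[ 0.37239479  0.05985068  1.85592093 -0.52399536  1.28955859  0.21114868] 0.7493042528121737 [0.45542483 0.13979597 0.21679493]
[[-0.28036359  0.94710448  0.15617092]
 [ 0.83062472  0.32091825 -0.4550539 ]
 [-0.48110168  0.00213888 -0.87666219]]
[[-0.28735844  0.94487086  0.15698463]
 [ 0.82920219  0.3274432  -0.45299522]
 [-0.47942554  0.         -0.87758256]]
wrist [[276.38194281 271.572064  ]
 [352.74446061 271.08363644]
 [273.75624066 204.7129412 ]
 [354.27748971 204.15803851]]
top [[251.21500441 257.17994769]
 [245.36106775 238.99010471]
 [238.00337374 262.7886011 ]
 [232.31291115 244.87202664]]
```

View pics/wrist1.png

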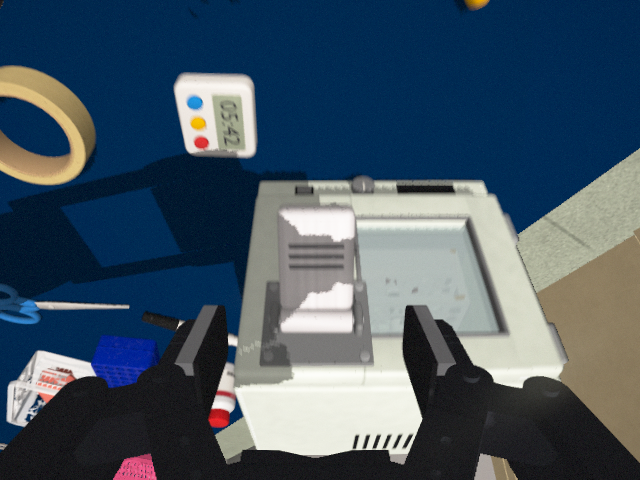

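View pics/top1.png

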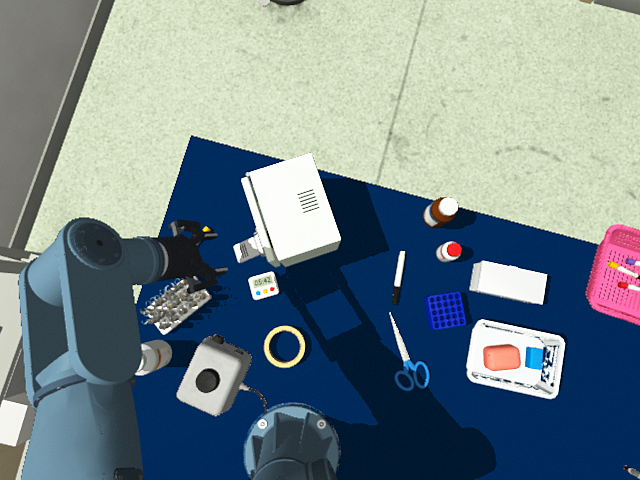

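Run:
```python
import cv2
a=cv2.imread("pics/wrist1.png")
cv2.imwrite("pics/w1c.png",cv2.resize(a[170:380,230:390],None,fx=4,fy=2.85,interpolation=cv2.INTER_CUBIC))
```

```text
(no output)
```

View pics/w1c.png

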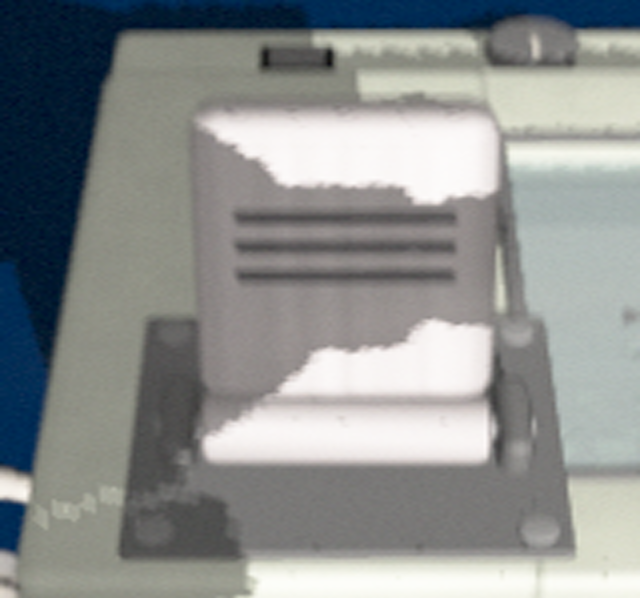

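```bash
sed -i 's/-\.145,p)/-.1437,p)/' h.py
python3 - <<'E'
from h import *
from bench import ctrl
p,R=pose(ctrl.get_obs())
g=grip(0,0);R1=toolR(0,.5)
t=g+R1[:,2]*(G+.003); print(t)
rows(p,R,t,R1,10)
E
```

```text
[0.47218103 0.09570514 0.12594403]
([0.006, 0.003, 0.203], [-0.0001, 0.0001, -0.0002])
([0.006, 0.003, 0.203], [-0.0001, 0.0001, -0.0002])
([0.006, 0.003, 0.203], [-0.0001, 0.0001, -0.0002])
([0.006, 0.003, 0.203], [-0.0001, 0.0001, -0.0002])
([0.006, 0.003, 0.203], [-0.0001, 0.0001, -0.0002])
([0.006, 0.003, 0.203], [-0.0001, 0.0001, -0.0002])
([0.006, 0.003, 0.203], [-0.0001, 0.0001, -0.0002])
([0.005, 0.003, 0.203], [-0.0001, 0.0001, -0.0002])
([0.005, 0.003, 0.203], [-0.0001, 0.0001, -0.0002])
([0.005, 0.003, 0.203], [-0.0001, 0.0001, -0.0002])
```

Emit:
drive_tool(
  deltas=[
    {"slide": [0.006,0.003,0.2],"delta_rot": [0,0,0],"hand": 0.75},
    {"slide": [0.006,0.003,0.2],"delta_rot": [0,0,0],"hand": 0.75},
    {"slide": [0.006,0.003,0.2],"delta_rot": [0,0,0],"hand": 0.75},
    {"slide": [0.006,0.003,0.2],"delta_rot": [0,0,0],"hand": 0.75},
    {"slide": [0.006,0.003,0.2],"delta_rot": [0,0,0],"hand": 0.75},
  ],
)

```text
time_s: 2.85
eef_pos: [0.4632, 0.1209, 0.1712]
eef_rot: [0.202, 0.563, 0.789, -0.143]
wrist_force: [0.2, -0.2, 0.3]
opening: 0.747
```

Emit:
drive_tool(
  deltas=[
    {"slide": [0.006,0.003,0.2],"delta_rot": [0,0,0],"hand": 0.75},
    {"slide": [0.006,0.003,0.2],"delta_rot": [0,0,0],"hand": 0.75},
    {"slide": [0.006,0.003,0.2],"delta_rot": [0,0,0],"hand": 0.75},
    {"slide": [0.006,0.003,0.2],"delta_rot": [0,0,0],"hand": 0.75},
    {"slide": [0.006,0.003,0.2],"delta_rot": [0,0,0],"hand": 0.75},
  ],
)

```text
time_s: 3.48
eef_pos: [0.4714, 0.0996, 0.1268]
eef_rot: [0.202, 0.563, 0.789, -0.143]
wrist_force: [0.5, -0.0, -0.5]
opening: 0.752
```

Run:
```python
from h import *
from bench import ctrl
for n in ["wrist","top"]:
    c=ctrl.camera(n); f=c["frame"][:,:,::-1].copy(); cv2.imwrite(f"pics/{n}2.png",f)
print(ctrl.get_obs()["eef_pos"],ctrl.get_obs()["wrist_force"])
```

```text
[0.47066078 0.09929786 0.12613578] [0.0298452  0.13739197 1.58008166]
```

View pics/wrist2.png

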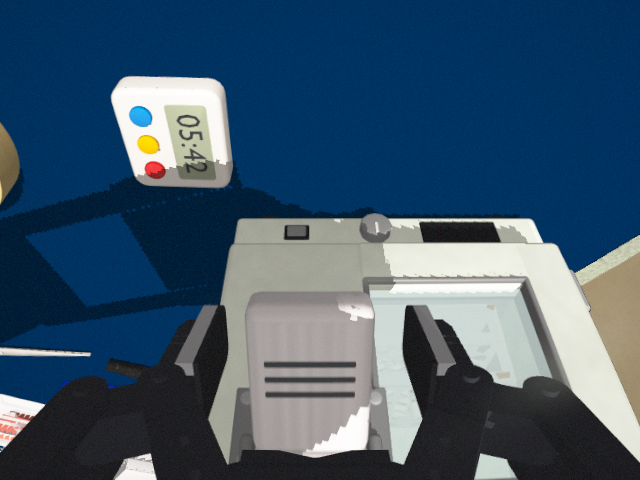

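Emit:
drive_tool(
  deltas=[
    {"slide": [-0.06,-0.02,0.02],"delta_rot": [0,0,0],"hand": 0.75},
    {"slide": [0,0,0],"delta_rot": [0,0,0],"hand": 0.6},
    {"slide": [0,0,0],"delta_rot": [0,0,0],"hand": 0.45},
    {"slide": [0,0,0],"delta_rot": [0,0,0],"hand": 0.4},
    {"slide": [0,0,0],"delta_rot": [0,0,0],"hand": 0.4},
  ],
)

```text
time_s: 4.2
eef_pos: [0.4708, 0.0967, 0.1285]
eef_rot: [0.202, 0.563, 0.789, -0.144]
wrist_force: [-5.9, 1.0, 5.8]
opening: 0.479
```

```bash
cat > st.py <<'E'
from h import *
from bench import ctrl
import sys
zs=[]
o=ctrl.get_obs(); p,R=pose(o)
f=np.array(o["wrist_force"]); 
a=P0[2]
print("t",round(o["time_s"],2),"p",np.round(p,4),"F out/y/z",np.round([-f[0]*np.cos(a)-f[1]*np.sin(a),-f[0]*np.sin(a)+f[1]*np.cos(a),f[2]],1),"Ftool",np.round(R.T@f,1),"Mtool",np.round(R.T@np.array(o["torque"]),2),"op",round(o["opening"],3))
d=R.T@(toolR(0,.5)); print("rot vs start",np.round(Rn.from_matrix(d).as_rotvec(),3))
gp=p-R[:,2]*G; pin=np.array([*door_pt(0,-.024,-.1437),.168]); dd=gp-pin; outv=-np.array([np.cos(a),np.sin(a),0])
print("grip rel pin out,z",np.round([dd@outv,dd[2]],4),"len",round(float(np.hypot(dd@outv,dd[2])),4),"ang",round(float(np.arctan2(dd[2],dd@outv)),3), "along y",round(float(dd@[-np.sin(a),np.cos(a),0]),4))
E
python3 st.py
```

```text
t 4.2 p [0.4708 0.0967 0.1285] F out/y/z [ 2.9 -5.2  5.8] Ftool [-0.3 -5.3 -6.4] Mtool [ 0.81  0.13 -0.21] op 0.479
rot vs start [-0.001  0.    -0.002]
grip rel pin out,z [ 0.0421 -0.0231] len 0.048 ang -0.502 along y -0.001
```

Emit:
drive_tool(
  deltas=[
    {"slide": [0,-0.01,0],"delta_rot": [0,0,0],"hand": 0.4},
    {"slide": [0,0,-0.01],"delta_rot": [0,0,0],"hand": 0.4},
    {"slide": [0,0,0],"delta_rot": [0,0,0],"hand": 0.4},
    {"slide": [0,0,0],"delta_rot": [0,0,0],"hand": 0.4},
    {"slide": [0,0,0],"delta_rot": [0,0,0],"hand": 0.4},
  ],
)

```text
time_s: 4.82
eef_pos: [0.4708, 0.0968, 0.1285]
eef_rot: [0.202, 0.563, 0.789, -0.143]
wrist_force: [-3.4, 1.6, 5.7]
opening: 0.478
```

```bash
python3 st.py
```

```text
t 4.83 p [0.4708 0.0968 0.1285] F out/y/z [ 2.6 -2.7  5.7] Ftool [-0.5 -2.7 -6.3] Mtool [ 0.63  0.17 -0.24] op 0.478
rot vs start [-0.    -0.    -0.003]
grip rel pin out,z [ 0.0422 -0.0231] len 0.0481 ang -0.5 along y -0.001
```

Emit:
drive_tool(
  deltas=[
    {"slide": [0.009,-0.005,-0.019],"delta_rot": [0,0.0064,0],"hand": 0.4},
    {"slide": [0.009,-0.005,-0.019],"delta_rot": [0,0.0064,0],"hand": 0.4},
    {"slide": [0,0,0],"delta_rot": [0,0,0],"hand": 0.4},
    {"slide": [0,0,0],"delta_rot": [0,0,0],"hand": 0.4},
    {"slide": [0,0,0],"delta_rot": [0,0,0],"hand": 0.4},
  ],
)

```text
time_s: 5.45
eef_pos: [0.4702, 0.0982, 0.1297]
eef_rot: [0.186, 0.566, 0.793, -0.132]
wrist_force: [2.2, 0.5, 1.1]
opening: 0.481
```

```bash
python3 st.py
```

```text
t 5.45 p [0.4702 0.0982 0.1297] F out/y/z [-0.2  2.3  1.1] Ftool [-0.7  2.3 -0.9] Mtool [-0.21 -0.02 -0.37] op 0.481
rot vs start [ 0.001 -0.04  -0.002]
grip rel pin out,z [ 0.043  -0.0215] len 0.0481 ang -0.464 along y -0.0011
```

Emit:
drive_tool(
  deltas=[
    {"slide": [0.009,0.005,-0.019],"delta_rot": [0,0.0064,0],"hand": 0.4},
    {"slide": [0.009,0,-0.019],"delta_rot": [0,0.0064,0],"hand": 0.4},
    {"slide": [0.009,0,-0.019],"delta_rot": [0,0.0064,0],"hand": 0.4},
    {"slide": [0,0,0],"delta_rot": [0,0,0],"hand": 0.4},
    {"slide": [0,0,0],"delta_rot": [0,0,0],"hand": 0.4},
  ],
)

```text
time_s: 6.08
eef_pos: [0.4695, 0.1004, 0.1318]
eef_rot: [0.162, 0.569, 0.798, -0.115]
wrist_force: [2.4, 0.0, 2.0]
opening: 0.478
```

```bash
python3 st.py
```

```text
t 6.08 p [0.4695 0.1004 0.1318] F out/y/z [-0.8  2.3  2. ] Ftool [-1.5  2.3 -1.6] Mtool [-0.23 -0.17 -0.29] op 0.478
rot vs start [ 0.    -0.1   -0.003]
grip rel pin out,z [ 0.0444 -0.019 ] len 0.0482 ang -0.404 along y -0.001
```

```bash
cat >> st.py <<'E'
Ft=R.T@f; Mt=R.T@np.array(o["torque"]); r=R.T@(p-pin)
M=Mt+np.cross(r,Ft); print("LIFT at grip N: %.1f"%(-M[1]/.048))
E
python3 st.py|tail -1
```

```text
LIFT at grip N: 2.6
```

Emit:
drive_tool(
  deltas=[
    {"slide": [0.009,0.005,-0.019],"delta_rot": [0,0.0064,0],"hand": 0.4},
    {"slide": [0.009,0,-0.019],"delta_rot": [0,0.0064,0],"hand": 0.4},
    {"slide": [0.009,0,-0.019],"delta_rot": [0,0.0064,0],"hand": 0.4},
    {"slide": [0,0,0],"delta_rot": [0,0,0],"hand": 0.4},
    {"slide": [0,0,0],"delta_rot": [0,0,0],"hand": 0.4},
  ],
)

```text
time_s: 6.7
eef_pos: [0.4688, 0.1027, 0.1339]
eef_rot: [0.138, 0.573, 0.802, -0.098]
wrist_force: [2.7, -1.2, 3.4]
opening: 0.477
```

```bash
python3 st.py
```

```text
t 6.7 p [0.4688 0.1027 0.1339] F out/y/z [-2.   2.2  3.4] Ftool [-3.   2.2 -2.5] Mtool [-0.05 -0.41 -0.09] op 0.477
rot vs start [ 0.    -0.161 -0.003]
grip rel pin out,z [ 0.0456 -0.0165] len 0.0485 ang -0.347 along y -0.0009
LIFT at grip N: 7.2
```

Emit:
drive_tool(
  deltas=[
    {"slide": [0.006,0,-0.019],"delta_rot": [0,0.0064,0],"hand": 0.4},
    {"slide": [0.006,0,-0.019],"delta_rot": [0,0.0064,0],"hand": 0.4},
    {"slide": [0,0,0],"delta_rot": [0,0,0],"hand": 0.4},
    {"slide": [0,0,0],"delta_rot": [0,0,0],"hand": 0.4},
    {"slide": [0,0,0],"delta_rot": [0,0,0],"hand": 0.4},
  ],
)

```text
time_s: 7.32
eef_pos: [0.4683, 0.1039, 0.1354]
eef_rot: [0.122, 0.574, 0.805, -0.086]
wrist_force: [2.3, -1.1, 3.9]
opening: 0.478
```

```bash
python3 st.py
```

```text
t 7.33 p [0.4683 0.1039 0.1354] F out/y/z [-1.8  1.8  3.9] Ftool [-2.8  1.8 -3.2] Mtool [-0.02 -0.4  -0.14] op 0.478
rot vs start [ 0.    -0.201 -0.002]
grip rel pin out,z [ 0.0462 -0.0148] len 0.0485 ang -0.309 along y -0.0009
LIFT at grip N: 6.3
```

Emit:
drive_tool(
  deltas=[
    {"slide": [0.006,0,-0.022],"delta_rot": [0,0.0064,0],"hand": 0.4},
    {"slide": [0.006,0,-0.022],"delta_rot": [0,0.0064,0],"hand": 0.4},
    {"slide": [0.006,0,-0.022],"delta_rot": [0,0.0064,0],"hand": 0.4},
    {"slide": [0,0,0],"delta_rot": [0,0,0],"hand": 0.4},
    {"slide": [0,0,0],"delta_rot": [0,0,0],"hand": 0.4},
  ],
)

```text
time_s: 7.95
eef_pos: [0.4677, 0.1056, 0.1382]
eef_rot: [0.097, 0.577, 0.808, -0.069]
wrist_force: [2.8, 0.7, 0.7]
opening: 0.481
```

```bash
python3 st.py
```

```text
t 7.95 p [0.4677 0.1056 0.1382] F out/y/z [-0.2  2.9  0.7] Ftool [-0.4  2.9 -0.6] Mtool [-0.28 -0.16 -0.26] op 0.481
rot vs start [ 0.    -0.262 -0.002]
grip rel pin out,z [ 0.0469 -0.0117] len 0.0483 ang -0.244 along y -0.001
LIFT at grip N: 2.9
```

```bash
cat >> st.py <<'E'
for d in (.1,.15,.2):
    M2=M[1]-d*Ft[0]; print("d",d,"lift %.1f"%(-M2/.048),end=' ')
print()
if len(sys.argv)>1:
    for n in sys.argv[2:]: cv2.imwrite(f"pics/{n}{sys.argv[1]}.png",ctrl.camera(n)["frame"][:,:,::-1])
E
python3 st.py 3 wrist | tail -1
```

```text
d 0.1 lift 2.1 d 0.15 lift 1.7 d 0.2 lift 1.3
```

View pics/wrist3.png

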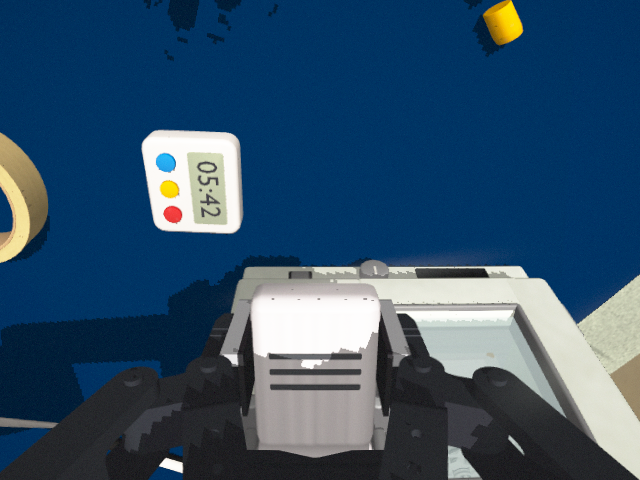

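Emit:
drive_tool(
  deltas=[
    {"slide": [0.008,0,-0.02],"delta_rot": [0,0.0064,0],"hand": 0.4},
    {"slide": [0.008,0,-0.02],"delta_rot": [0,0.0064,0],"hand": 0.4},
    {"slide": [0.008,0,-0.02],"delta_rot": [0,0.0064,0],"hand": 0.4},
    {"slide": [0,0,0],"delta_rot": [0,0,0],"hand": 0.4},
    {"slide": [0,0,0],"delta_rot": [0,0,0],"hand": 0.4},
  ],
)

```text
time_s: 8.62
eef_pos: [0.4671, 0.1072, 0.1409]
eef_rot: [0.073, 0.579, 0.811, -0.051]
wrist_force: [3.0, 0.9, -0.7]
opening: 0.477
```

```bash
python3 st.py
```

```text
t 8.62 p [0.4671 0.1072 0.1409] F out/y/z [-0.2  3.1 -0.7] Ftool [-0.   3.1  0.8] Mtool [-0.31 -0.08 -0.16] op 0.477
rot vs start [ 0.    -0.322 -0.003]
grip rel pin out,z [ 0.0476 -0.0087] len 0.0483 ang -0.181 along y -0.001
LIFT at grip N: 2.4
d 0.1 lift 2.4 d 0.15 lift 2.3 d 0.2 lift 2.3
```

Emit:
drive_tool(
  deltas=[
    {"slide": [0.009,0.005,-0.019],"delta_rot": [0,0.0064,0],"hand": 0.4},
    {"slide": [0.009,0.005,-0.019],"delta_rot": [0,0.0064,0],"hand": 0.4},
    {"slide": [0.009,0,-0.019],"delta_rot": [0,0.0064,0],"hand": 0.4},
    {"slide": [0,0,0],"delta_rot": [0,0,0],"hand": 0.4},
    {"slide": [0,0,0],"delta_rot": [0,0,0],"hand": 0.4},
  ],
)

```text
time_s: 9.25
eef_pos: [0.4667, 0.109, 0.1434]
eef_rot: [0.048, 0.58, 0.813, -0.034]
wrist_force: [-0.3, -0.5, 2.2]
opening: 0.476
```

```bash
python3 st.py
```

```text
t 9.25 p [0.4667 0.109  0.1434] F out/y/z [-0.4 -0.4  2.2] Ftool [-0.7 -0.4 -2.2] Mtool [ 0.2  -0.24  0.01] op 0.476
rot vs start [-0.001 -0.382 -0.002]
grip rel pin out,z [ 0.0483 -0.0061] len 0.0487 ang -0.125 along y -0.0008
LIFT at grip N: 3.0
d 0.1 lift 1.6 d 0.15 lift 0.9 d 0.2 lift 0.2
```

Emit:
drive_tool(
  deltas=[
    {"slide": [0.007,0,-0.022],"delta_rot": [0,0.0064,0],"hand": 0.4},
    {"slide": [0.007,0,-0.022],"delta_rot": [0,0.0064,0],"hand": 0.4},
    {"slide": [0,0,0],"delta_rot": [0,0,0],"hand": 0.4},
    {"slide": [0,0,0],"delta_rot": [0,0,0],"hand": 0.4},
    {"slide": [0,0,0],"delta_rot": [0,0,0],"hand": 0.4},
  ],
)

```text
time_s: 9.88
eef_pos: [0.4664, 0.11, 0.1454]
eef_rot: [0.032, 0.58, 0.813, -0.022]
wrist_force: [-2.2, -0.9, 0.8]
opening: 0.476
```

```bash
python3 st.py
```

```text
t 9.88 p [0.4664 0.11   0.1454] F out/y/z [-0.2 -2.4  0.8] Ftool [-0.2 -2.4 -0.8] Mtool [ 0.41 -0.1   0.08] op 0.476
rot vs start [-0.    -0.422 -0.002]
grip rel pin out,z [ 0.0486 -0.0039] len 0.0487 ang -0.081 along y -0.0008
LIFT at grip N: 1.3
d 0.1 lift 0.8 d 0.15 lift 0.6 d 0.2 lift 0.3
```

Emit:
drive_tool(
  deltas=[
    {"slide": [0.007,-0.005,-0.022],"delta_rot": [0,0.0064,0],"hand": 0.4},
    {"slide": [0.007,0,-0.022],"delta_rot": [0,0.0064,0],"hand": 0.4},
    {"slide": [0,0,0],"delta_rot": [0,0,0],"hand": 0.4},
    {"slide": [0,0,0],"delta_rot": [0,0,0],"hand": 0.4},
    {"slide": [0,0,0],"delta_rot": [0,0,0],"hand": 0.4},
  ],
)

```text
time_s: 10.5
eef_pos: [0.4661, 0.1107, 0.1476]
eef_rot: [0.015, 0.581, 0.814, -0.011]
wrist_force: [-1.0, -1.0, -2.6]
opening: 0.48
```

```bash
python3 st.py
```

```text
t 10.5 p [0.4661 0.1107 0.1476] F out/y/z [-0.6 -1.3 -2.6] Ftool [-0.5 -1.3  2.6] Mtool [0.2  0.02 0.01] op 0.48
rot vs start [ 0.    -0.462 -0.002]
grip rel pin out,z [ 0.0486 -0.0017] len 0.0486 ang -0.035 along y -0.0009
LIFT at grip N: 2.3
d 0.1 lift 1.3 d 0.15 lift 0.8 d 0.2 lift 0.3
```

Emit:
drive_tool(
  deltas=[
    {"slide": [0.007,-0.003,-0.02],"delta_rot": [0,0.0064,0],"hand": 0.4},
    {"slide": [0.007,0,-0.02],"delta_rot": [0,0.0064,0],"hand": 0.4},
    {"slide": [0,0,0],"delta_rot": [0,0,0],"hand": 0.4},
    {"slide": [0,0,0],"delta_rot": [0,0,0],"hand": 0.4},
    {"slide": [0,0,0],"delta_rot": [0,0,0],"hand": 0.4},
  ],
)

```text
time_s: 11.12
eef_pos: [0.4658, 0.1114, 0.1497]
eef_rot: [-0.001, 0.581, 0.814, 0.001]
wrist_force: [0.9, -0.3, -4.6]
opening: 0.475
```

```bash
python3 st.py
```

```text
t 11.12 p [0.4658 0.1114 0.1497] F out/y/z [-0.6  0.8 -4.6] Ftool [-0.6  0.8  4.6] Mtool [ 0.13  0.09 -0.01] op 0.475
rot vs start [ 0.    -0.503 -0.002]
grip rel pin out,z [0.0485 0.0004] len 0.0485 ang 0.009 along y -0.0009
LIFT at grip N: 3.0
d 0.1 lift 1.7 d 0.15 lift 1.1 d 0.2 lift 0.4
```

Emit:
drive_tool(
  deltas=[
    {"slide": [0.007,0,-0.019],"delta_rot": [0,0.0066,0],"hand": 0.4},
    {"slide": [0.007,0,-0.019],"delta_rot": [0,0.0066,0],"hand": 0.4},
    {"slide": [0,0,0],"delta_rot": [0,0,0],"hand": 0.4},
    {"slide": [0,0,0],"delta_rot": [0,0,0],"hand": 0.4},
    {"slide": [0,0,0],"delta_rot": [0,0,0],"hand": 0.4},
  ],
)

```text
time_s: 11.75
eef_pos: [0.4656, 0.112, 0.1516]
eef_rot: [-0.018, 0.581, 0.814, 0.013]
wrist_force: [1.2, -0.4, -6.0]
opening: 0.477
```

```bash
python3 st.py
```

```text
t 11.75 p [0.4656 0.112  0.1516] F out/y/z [-0.8  1.  -6. ] Ftool [-1.  1.  6.] Mtool [ 0.04 -0.1  -0.11] op 0.477
rot vs start [ 0.    -0.544 -0.002]
grip rel pin out,z [0.0484 0.0023] len 0.0485 ang 0.047 along y -0.0009
LIFT at grip N: 8.5
d 0.1 lift 6.3 d 0.15 lift 5.2 d 0.2 lift 4.1
```

Emit:
drive_tool(
  deltas=[
    {"slide": [0.007,0,-0.019],"delta_rot": [0,0.0064,0],"hand": 0.4},
    {"slide": [0.007,0,-0.019],"delta_rot": [0,0.0064,0],"hand": 0.4},
    {"slide": [0,0,0],"delta_rot": [0,0,0],"hand": 0.4},
    {"slide": [0,0,0],"delta_rot": [0,0,0],"hand": 0.4},
    {"slide": [0,0,0],"delta_rot": [0,0,0],"hand": 0.4},
  ],
)

```text
time_s: 12.38
eef_pos: [0.4654, 0.1125, 0.1536]
eef_rot: [-0.034, 0.58, 0.813, 0.025]
wrist_force: [0.1, -0.8, -6.2]
opening: 0.477
```

```bash
python3 st.py
```

```text
t 12.38 p [0.4654 0.1125 0.1536] F out/y/z [-0.8 -0.1 -6.2] Ftool [-1.3 -0.1  6.1] Mtool [ 0.02 -0.12 -0.17] op 0.477
rot vs start [ 0.    -0.584 -0.002]
grip rel pin out,z [0.0483 0.0043] len 0.0485 ang 0.088 along y -0.0009
LIFT at grip N: 9.2
d 0.1 lift 6.5 d 0.15 lift 5.2 d 0.2 lift 3.8
```

Pawl engaged. Continue in the same small steps.

Emit:
drive_tool(
  deltas=[
    {"slide": [0.006,0,-0.019],"delta_rot": [0,0.0064,0],"hand": 0.4},
    {"slide": [0.006,0,-0.019],"delta_rot": [0,0.0064,0],"hand": 0.4},
    {"slide": [0.006,0,-0.019],"delta_rot": [0,0.0064,0],"hand": 0.4},
    {"slide": [0,0,0],"delta_rot": [0,0,0],"hand": 0.4},
    {"slide": [0,0,0],"delta_rot": [0,0,0],"hand": 0.4},
  ],
)

```text
time_s: 13.0
eef_pos: [0.4652, 0.1131, 0.1565]
eef_rot: [-0.059, 0.579, 0.812, 0.042]
wrist_force: [-0.5, 0.2, -6.2]
opening: 0.477
```

```bash
python3 st.py
```

```text
t 13.0 p [0.4652 0.1131 0.1565] F out/y/z [ 0.4 -0.4 -6.2] Ftool [-0.5 -0.4  6.2] Mtool [ 0.11 -0.06 -0.22] op 0.477
rot vs start [ 0.    -0.645 -0.002]
grip rel pin out,z [0.0477 0.0071] len 0.0482 ang 0.147 along y -0.001
LIFT at grip N: 7.6
d 0.1 lift 6.6 d 0.15 lift 6.0 d 0.2 lift 5.5
```

Emit:
drive_tool(
  deltas=[
    {"slide": [0.008,0,-0.019],"delta_rot": [0,0.0064,0],"hand": 0.4},
    {"slide": [0.008,0,-0.019],"delta_rot": [0,0.0064,0],"hand": 0.4},
    {"slide": [0,0,0],"delta_rot": [0,0,0],"hand": 0.4},
    {"slide": [0,0,0],"delta_rot": [0,0,0],"hand": 0.4},
    {"slide": [0,0,0],"delta_rot": [0,0,0],"hand": 0.4},
  ],
)

```text
time_s: 13.62
eef_pos: [0.465, 0.1136, 0.1585]
eef_rot: [-0.075, 0.578, 0.811, 0.054]
wrist_force: [-1.4, 0.6, -6.2]
opening: 0.479
```

```bash
python3 st.py
```

```text
t 13.62 p [0.465  0.1136 0.1585] F out/y/z [ 1.  -1.1 -6.2] Ftool [-0.1 -1.1  6.3] Mtool [ 0.2  -0.19 -0.09] op 0.479
rot vs start [ 0.001 -0.685 -0.002]
grip rel pin out,z [0.0476 0.0089] len 0.0484 ang 0.185 along y -0.001
LIFT at grip N: 10.3
d 0.1 lift 10.0 d 0.15 lift 9.9 d 0.2 lift 9.8
```

Emit:
drive_tool(
  deltas=[
    {"slide": [0.004,0,-0.01],"delta_rot": [0,0.0032,0],"hand": 0.4},
    {"slide": [0.004,0,-0.01],"delta_rot": [0,0.0032,0],"hand": 0.4},
    {"slide": [0,0,0],"delta_rot": [0,0,0],"hand": 0.4},
    {"slide": [0,0,0],"delta_rot": [0,0,0],"hand": 0.4},
    {"slide": [0,0,0],"delta_rot": [0,0,0],"hand": 0.4},
  ],
)

```text
time_s: 14.25
eef_pos: [0.465, 0.1138, 0.1596]
eef_rot: [-0.083, 0.578, 0.81, 0.06]
wrist_force: [-1.4, 1.1, -6.3]
opening: 0.474
```

```bash
python3 st.py
```

```text
t 14.25 p [0.465  0.1138 0.1596] F out/y/z [ 1.5 -0.9 -6.3] Ftool [ 0.2 -1.   6.5] Mtool [ 0.21 -0.22 -0.09] op 0.474
rot vs start [ 0.001 -0.705 -0.002]
grip rel pin out,z [0.0474 0.0099] len 0.0484 ang 0.206 along y -0.0009
LIFT at grip N: 11.2
d 0.1 lift 11.6 d 0.15 lift 11.8 d 0.2 lift 12.0
```

Emit:
drive_tool(
  deltas=[
    {"slide": [0.005,0,-0.01],"delta_rot": [0,0.0032,0],"hand": 0.4},
    {"slide": [0.005,0,-0.01],"delta_rot": [0,0.0032,0],"hand": 0.4},
    {"slide": [0,0,0],"delta_rot": [0,0,0],"hand": 0.4},
    {"slide": [0,0,0],"delta_rot": [0,0,0],"hand": 0.4},
    {"slide": [0,0,0],"delta_rot": [0,0,0],"hand": 0.4},
  ],
)

```text
time_s: 14.88
eef_pos: [0.4649, 0.1141, 0.1607]
eef_rot: [-0.091, 0.577, 0.809, 0.066]
wrist_force: [-0.5, -0.4, -7.6]
opening: 0.479
```

```bash
python3 st.py
```

```text
t 14.88 p [0.4649 0.1141 0.1607] F out/y/z [-0.2 -0.6 -7.6] Ftool [-1.9 -0.7  7.4] Mtool [ 0.16 -0.34 -0.11] op 0.479
rot vs start [ 0.001 -0.725 -0.002]
grip rel pin out,z [0.0473 0.0109] len 0.0485 ang 0.227 along y -0.0009
LIFT at grip N: 15.2
d 0.1 lift 11.2 d 0.15 lift 9.2 d 0.2 lift 7.2
```

Emit:
drive_tool(
  deltas=[
    {"slide": [0.01,0,0.002],"delta_rot": [0,0,0],"hand": 0.4},
    {"slide": [0.01,0,0.002],"delta_rot": [0,0,0],"hand": 0.4},
    {"slide": [0.01,0,0.002],"delta_rot": [0,0,0],"hand": 0.4},
    {"slide": [0.01,0,0.002],"delta_rot": [0,0,0],"hand": 0.4},
    {"slide": [0,0,0],"delta_rot": [0,0,0],"hand": 0.4},
  ],
)

```text
time_s: 15.5
eef_pos: [0.4649, 0.1156, 0.1608]
eef_rot: [-0.09, 0.577, 0.809, 0.066]
wrist_force: [4.2, -3.7, -11.6]
opening: 0.477
```

```bash
python3 st.py
```

```text
t 15.5 p [0.4649 0.1156 0.1608] F out/y/z [ -4.8   2.7 -11.6] Ftool [-7.3  2.7 10.3] Mtool [-0.3  -1.09  0.52] op 0.477
rot vs start [ 0.002 -0.724 -0.004]
grip rel pin out,z [0.0488 0.011 ] len 0.05 ang 0.222 along y -0.0004
LIFT at grip N: 36.4
d 0.1 lift 21.1 d 0.15 lift 13.5 d 0.2 lift 5.9
```

Emit:
drive_tool(
  deltas=[
    {"slide": [-0.01,0,-0.002],"delta_rot": [0,0,0],"hand": 0.4},
    {"slide": [-0.01,0,-0.002],"delta_rot": [0,0,0],"hand": 0.4},
    {"slide": [0.004,0,-0.009],"delta_rot": [0,0.0032,0],"hand": 0.4},
    {"slide": [0.004,0,-0.009],"delta_rot": [0,0.0032,0],"hand": 0.4},
    {"slide": [0,0,0],"delta_rot": [0,0,0],"hand": 0.4},
  ],
)

```text
time_s: 16.12
eef_pos: [0.4648, 0.1152, 0.1619]
eef_rot: [-0.099, 0.576, 0.808, 0.072]
wrist_force: [4.4, -1.3, -9.6]
opening: 0.476
```

```bash
sed -i 's/(.1,.15,.2)/(.15,.17,.19)/' st.py; python3 st.py
```

```text
t 16.12 p [0.4648 0.1152 0.1619] F out/y/z [-2.7  3.7 -9.6] Ftool [-5.   3.7  8.6] Mtool [-0.5  -0.9   0.24] op 0.476
rot vs start [ 0.001 -0.746 -0.003]
grip rel pin out,z [0.048 0.012] len 0.0495 ang 0.245 along y -0.0007
LIFT at grip N: 29.5
d 0.15 lift 14.0 d 0.17 lift 11.9 d 0.19 lift 9.9
```

Emit:
drive_tool(
  deltas=[
    {"slide": [0.002,0.008,-0.009],"delta_rot": [0,0.0032,0],"hand": 0.4},
    {"slide": [0.002,0,-0.009],"delta_rot": [0,0.0032,0],"hand": 0.4},
    {"slide": [0,0,0],"delta_rot": [0,0,0],"hand": 0.4},
    {"slide": [0,0,0],"delta_rot": [0,0,0],"hand": 0.4},
    {"slide": [0,0,0],"delta_rot": [0,0,0],"hand": 0.4},
  ],
)

```text
time_s: 16.75
eef_pos: [0.4648, 0.1153, 0.1626]
eef_rot: [-0.107, 0.576, 0.807, 0.077]
wrist_force: [0.8, -2.6, -7.3]
opening: 0.477
```

```bash
python3 st.py
```

```text
t 16.75 p [0.4648 0.1153 0.1626] F out/y/z [-2.7 -0.1 -7.3] Ftool [-4.5 -0.1  6.3] Mtool [-0.11 -0.83  0.34] op 0.477
rot vs start [ 0.001 -0.765 -0.002]
grip rel pin out,z [0.0478 0.0127] len 0.0494 ang 0.259 along y -0.0006
LIFT at grip N: 25.7
d 0.15 lift 11.5 d 0.17 lift 9.6 d 0.19 lift 7.7
```

Emit:
drive_tool(
  deltas=[
    {"slide": [0.01,0,0.003],"delta_rot": [0,0,0],"hand": 0.4},
    {"slide": [0.01,0,0.003],"delta_rot": [0,0,0],"hand": 0.4},
    {"slide": [0.01,0,0.003],"delta_rot": [0,0,0],"hand": 0.4},
    {"slide": [0,0,0],"delta_rot": [0,0,0],"hand": 0.4},
    {"slide": [0,0,0],"delta_rot": [0,0,0],"hand": 0.4},
  ],
)

```text
time_s: 17.38
eef_pos: [0.4648, 0.1164, 0.1626]
eef_rot: [-0.107, 0.576, 0.807, 0.077]
wrist_force: [3.5, -4.4, -9.2]
opening: 0.48
```

```bash
python3 st.py
```

```text
t 17.38 p [0.4648 0.1164 0.1626] F out/y/z [-5.3  1.8 -9.2] Ftool [-7.5  1.8  7.5] Mtool [-0.26 -1.35  0.78] op 0.48
rot vs start [ 0.001 -0.764 -0.003]
grip rel pin out,z [0.0488 0.0127] len 0.0504 ang 0.254 along y -0.0003
LIFT at grip N: 38.9
d 0.15 lift 15.4 d 0.17 lift 12.3 d 0.19 lift 9.2
```

Emit:
drive_tool(
  deltas=[
    {"slide": [-0.015,0,-0.004],"delta_rot": [0,0,0],"hand": 0.4},
    {"slide": [-0.015,0,-0.004],"delta_rot": [0,0,0],"hand": 0.4},
    {"slide": [0.004,0,-0.01],"delta_rot": [0,0.0032,0],"hand": 0.4},
    {"slide": [0.004,0,-0.01],"delta_rot": [0,0.0032,0],"hand": 0.4},
    {"slide": [0,0,0],"delta_rot": [0,0,0],"hand": 0.4},
  ],
)

```text
time_s: 18.0
eef_pos: [0.4648, 0.1155, 0.1637]
eef_rot: [-0.116, 0.575, 0.806, 0.083]
wrist_force: [1.2, -2.7, -8.4]
opening: 0.481
```

```bash
python3 st.py
```

```text
t 18.0 p [0.4648 0.1155 0.1637] F out/y/z [-3.   0.2 -8.4] Ftool [-5.2  0.2  7.2] Mtool [-0.05 -0.82  0.34] op 0.481
rot vs start [ 0.001 -0.786 -0.002]
grip rel pin out,z [0.0476 0.0136] len 0.0495 ang 0.278 along y -0.0005
LIFT at grip N: 26.5
d 0.15 lift 10.2 d 0.17 lift 8.1 d 0.19 lift 5.9
```

Emit:
drive_tool(
  deltas=[
    {"slide": [0.003,0,-0.01],"delta_rot": [0,0.0032,0],"hand": 0.4},
    {"slide": [0.003,0,-0.01],"delta_rot": [0,0.0032,0],"hand": 0.4},
    {"slide": [0,0,0],"delta_rot": [0,0,0],"hand": 0.4},
    {"slide": [0,0,0],"delta_rot": [0,0,0],"hand": 0.4},
    {"slide": [0,0,0],"delta_rot": [0,0,0],"hand": 0.4},
  ],
)

```text
time_s: 18.62
eef_pos: [0.4647, 0.1155, 0.1646]
eef_rot: [-0.124, 0.574, 0.805, 0.089]
wrist_force: [-0.7, -1.9, -6.5]
opening: 0.478
```

```bash
python3 st.py 4 wrist scene
```

```text
t 18.62 p [0.4647 0.1155 0.1646] F out/y/z [-1.6 -1.3 -6.5] Ftool [-3.5 -1.3  5.7] Mtool [ 0.02 -0.81  0.34] op 0.478
rot vs start [ 0.001 -0.806 -0.002]
grip rel pin out,z [0.0472 0.0145] len 0.0494 ang 0.297 along y -0.0006
LIFT at grip N: 24.2
d 0.15 lift 13.4 d 0.17 lift 11.9 d 0.19 lift 10.5
```

View pics/wrist4.png

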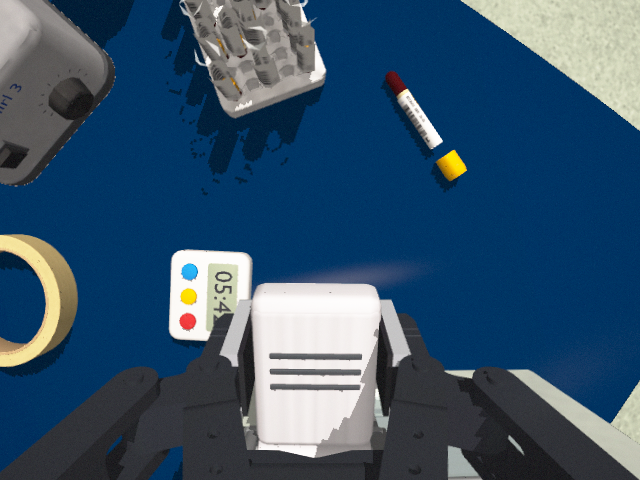

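Emit:
drive_tool(
  deltas=[
    {"slide": [0.012,0,0.004],"delta_rot": [0,0,0],"hand": 0.4},
    {"slide": [0.012,0,0.004],"delta_rot": [0,0,0],"hand": 0.4},
    {"slide": [0.012,0,0.004],"delta_rot": [0,0,0],"hand": 0.4},
    {"slide": [0.012,0,0.004],"delta_rot": [0,0,0],"hand": 0.4},
    {"slide": [0,0,0],"delta_rot": [0,0,0],"hand": 0.4},
  ],
)

```text
time_s: 19.35
eef_pos: [0.4647, 0.1171, 0.1646]
eef_rot: [-0.123, 0.575, 0.804, 0.089]
wrist_force: [2.3, -6.2, -8.8]
opening: 0.477
```

```bash
python3 st.py
```

```text
t 19.35 p [0.4647 0.1171 0.1646] F out/y/z [-6.7  0.2 -8.8] Ftool [-9.   0.2  6.4] Mtool [-0.19 -1.55  0.89] op 0.477
rot vs start [ 0.002 -0.804 -0.004]
grip rel pin out,z [0.0488 0.0145] len 0.0509 ang 0.288 along y -0.0001
LIFT at grip N: 42.7
d 0.15 lift 14.6 d 0.17 lift 10.9 d 0.19 lift 7.1
```

Emit:
drive_tool(
  deltas=[
    {"slide": [-0.02,0,-0.007],"delta_rot": [0,0,0],"hand": 0.4},
    {"slide": [-0.02,0,-0.007],"delta_rot": [0,0,0],"hand": 0.4},
    {"slide": [0.003,0,-0.01],"delta_rot": [0,0.0032,0],"hand": 0.4},
    {"slide": [0.003,0,-0.01],"delta_rot": [0,0.0032,0],"hand": 0.4},
    {"slide": [0,0,0],"delta_rot": [0,0,0],"hand": 0.4},
  ],
)

```text
time_s: 19.98
eef_pos: [0.4647, 0.1159, 0.1656]
eef_rot: [-0.132, 0.573, 0.803, 0.095]
wrist_force: [0.9, -2.6, -11.0]
opening: 0.477
```

```bash
python3 st.py
```

```text
t 19.98 p [0.4647 0.1159 0.1656] F out/y/z [ -2.8  -0.  -11. ] Ftool [-6.2 -0.   9.5] Mtool [-0.18 -1.18  0.42] op 0.477
rot vs start [ 0.001 -0.826 -0.002]
grip rel pin out,z [0.0472 0.0153] len 0.0496 ang 0.314 along y -0.0005
LIFT at grip N: 36.9
d 0.15 lift 17.6 d 0.17 lift 15.1 d 0.19 lift 12.5
```

Emit:
drive_tool(
  deltas=[
    {"slide": [0.01,0,0.004],"delta_rot": [0,0,0],"hand": 0.4},
    {"slide": [0.01,0,0.004],"delta_rot": [0,0,0],"hand": 0.4},
    {"slide": [0.01,0,0.004],"delta_rot": [0,0,0],"hand": 0.4},
    {"slide": [0.01,0,0.004],"delta_rot": [0,0,0],"hand": 0.4},
    {"slide": [0,0,0],"delta_rot": [0,0,0],"hand": 0.4},
  ],
)

```text
time_s: 20.6
eef_pos: [0.4647, 0.1172, 0.1656]
eef_rot: [-0.131, 0.574, 0.803, 0.094]
wrist_force: [3.6, -6.0, -12.4]
opening: 0.477
```

```bash
python3 st.py
```

```text
t 20.6 p [0.4647 0.1172 0.1656] F out/y/z [ -6.9   1.4 -12.4] Ftool [-10.4   1.4   9.6] Mtool [-0.35 -1.83  0.85] op 0.477
rot vs start [ 0.002 -0.824 -0.004]
grip rel pin out,z [0.0485 0.0153] len 0.0508 ang 0.306 along y -0.0001
LIFT at grip N: 52.5
d 0.15 lift 19.9 d 0.17 lift 15.5 d 0.19 lift 11.2
```

Emit:
drive_tool(
  deltas=[
    {"slide": [-0.02,0,-0.007],"delta_rot": [0,0,0],"hand": 0.4},
    {"slide": [-0.02,0,-0.007],"delta_rot": [0,0,0],"hand": 0.4},
    {"slide": [-0.01,0,-0.004],"delta_rot": [0,0,0],"hand": 0.4},
    {"slide": [0,0,0],"delta_rot": [0,0,0],"hand": 0.4},
    {"slide": [0,0,0],"delta_rot": [0,0,0],"hand": 0.4},
  ],
)

```text
time_s: 21.22
eef_pos: [0.4647, 0.1156, 0.1656]
eef_rot: [-0.132, 0.573, 0.803, 0.095]
wrist_force: [0.9, -1.3, -11.1]
opening: 0.475
```

```bash
python3 st.py 5 scene top
```

```text
t 21.23 p [0.4647 0.1156 0.1656] F out/y/z [ -1.5   0.5 -11.1] Ftool [-5.   0.5 10. ] Mtool [-0.11 -1.02  0.35] op 0.475
rot vs start [ 0.001 -0.826 -0.002]
grip rel pin out,z [0.047  0.0154] len 0.0494 ang 0.316 along y -0.0006
LIFT at grip N: 33.6
d 0.15 lift 18.0 d 0.17 lift 15.9 d 0.19 lift 13.9
```

View pics/scene5.png

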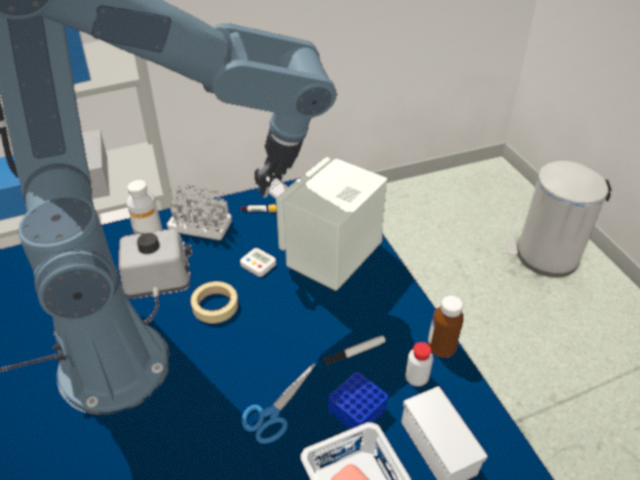

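Emit:
drive_tool(
  deltas=[
    {"slide": [-0.015,0,0],"delta_rot": [0,0,0],"hand": 0.4},
    {"slide": [-0.015,0,0],"delta_rot": [0,0,0],"hand": 0.4},
    {"slide": [-0.01,0,0],"delta_rot": [0,0,0],"hand": 0.4},
    {"slide": [0,0,0],"delta_rot": [0,0,0],"hand": 0.4},
    {"slide": [0,0,0],"delta_rot": [0,0,0],"hand": 0.4},
  ],
)

```text
time_s: 21.95
eef_pos: [0.4647, 0.1142, 0.1653]
eef_rot: [-0.133, 0.572, 0.804, 0.095]
wrist_force: [-5.5, 1.9, -4.6]
opening: 0.478
```

```bash
python3 st.py
```

```text
t 21.95 p [0.4647 0.1142 0.1653] F out/y/z [ 3.6 -4.6 -4.6] Ftool [ 2.  -4.6  5.5] Mtool [ 0.67 -0.11 -0.13] op 0.478
rot vs start [-0.    -0.827 -0.001]
grip rel pin out,z [0.0456 0.015 ] len 0.048 ang 0.318 along y -0.001
LIFT at grip N: 7.1
d 0.15 lift 13.2 d 0.17 lift 14.0 d 0.19 lift 14.8
```

Run:
```python
import cv2,numpy as np
a=cv2.imread("pics/top0.png");b=cv2.imread("pics/top5.png")
s=(slice(150,280),slice(215,315))
cv2.imwrite("pics/cmp5.png",np.hstack([cv2.resize(x[s],None,fx=4,fy=4,interpolation=cv2.INTER_CUBIC) for x in(a,b)]))
```

```text
(no output)
```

View pics/cmp5.png

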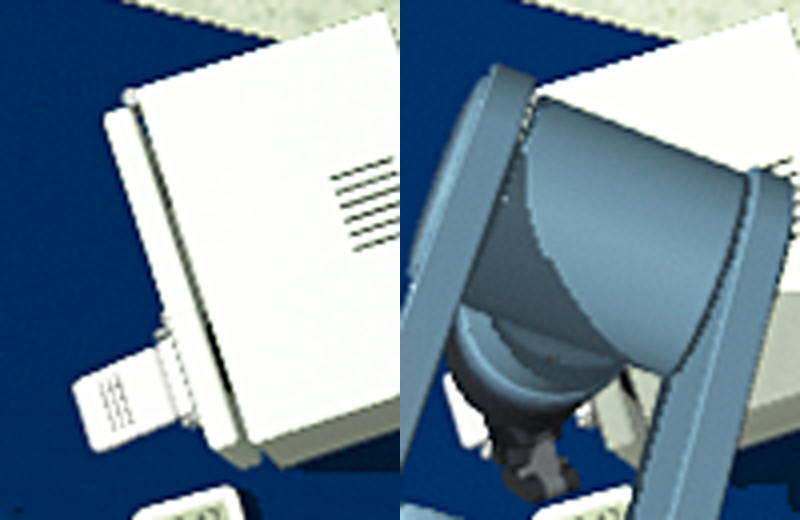

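Emit:
drive_tool(
  deltas=[
    {"slide": [0.01,0,0],"delta_rot": [0,0,0],"hand": 0.4},
    {"slide": [0.004,-0.005,-0.01],"delta_rot": [0,0.0032,0],"hand": 0.4},
    {"slide": [0,0,0],"delta_rot": [0,0,0],"hand": 0.4},
    {"slide": [0,0,0],"delta_rot": [0,0,0],"hand": 0.4},
    {"slide": [0,0,0],"delta_rot": [0,0,0],"hand": 0.4},
  ],
)

```text
time_s: 22.58
eef_pos: [0.4647, 0.1143, 0.1657]
eef_rot: [-0.136, 0.572, 0.803, 0.098]
wrist_force: [-4.7, 2.2, -4.7]
opening: 0.478
```

```bash
python3 st.py
```

```text
t 22.57 p [0.4647 0.1143 0.1657] F out/y/z [ 3.6 -3.7 -4.7] Ftool [ 1.9 -3.7  5.6] Mtool [ 0.67 -0.12 -0.23] op 0.478
rot vs start [ 0.    -0.837 -0.002]
grip rel pin out,z [0.0455 0.0154] len 0.048 ang 0.326 along y -0.001
LIFT at grip N: 7.4
d 0.15 lift 13.2 d 0.17 lift 14.0 d 0.19 lift 14.8
```

Emit:
drive_tool(
  deltas=[
    {"slide": [0.014,0,0.003],"delta_rot": [0,0,0],"hand": 0.4},
    {"slide": [0.004,-0.005,-0.01],"delta_rot": [0,0.0032,0],"hand": 0.4},
    {"slide": [0,0,0],"delta_rot": [0,0,0],"hand": 0.4},
    {"slide": [0,0,0],"delta_rot": [0,0,0],"hand": 0.4},
    {"slide": [0,0,0],"delta_rot": [0,0,0],"hand": 0.4},
  ],
)

```text
time_s: 23.2
eef_pos: [0.4647, 0.1145, 0.1662]
eef_rot: [-0.14, 0.572, 0.802, 0.1]
wrist_force: [-1.2, 1.8, -9.0]
opening: 0.482
```

```bash
python3 st.py
```

```text
t 23.2 p [0.4647 0.1145 0.1662] F out/y/z [ 2.  -0.5 -9. ] Ftool [-1.1 -0.5  9.1] Mtool [ 0.42 -0.61 -0.18] op 0.482
rot vs start [ 0.001 -0.846 -0.002]
grip rel pin out,z [0.0456 0.0158] len 0.0483 ang 0.334 along y -0.001
LIFT at grip N: 22.4
d 0.15 lift 18.9 d 0.17 lift 18.4 d 0.19 lift 17.9
```

Emit:
drive_tool(
  deltas=[
    {"slide": [0.014,0,0.005],"delta_rot": [0,0,0],"hand": 0.4},
    {"slide": [0.014,0,0.005],"delta_rot": [0,0,0],"hand": 0.4},
    {"slide": [0.014,0,0.005],"delta_rot": [0,0,0],"hand": 0.4},
    {"slide": [0.014,0,0.005],"delta_rot": [0,0,0],"hand": 0.4},
    {"slide": [0,0,0],"delta_rot": [0,0,0],"hand": 0.4},
  ],
)

```text
time_s: 23.82
eef_pos: [0.4647, 0.1167, 0.1664]
eef_rot: [-0.138, 0.573, 0.802, 0.101]
wrist_force: [4.2, -3.5, -13.3]
opening: 0.482
```

```bash
python3 st.py
```

```text
t 23.82 p [0.4647 0.1167 0.1664] F out/y/z [ -4.7   2.8 -13.3] Ftool [-8.9  2.8 11. ] Mtool [-0.33 -1.79  0.63] op 0.482
rot vs start [ 0.002 -0.844 -0.004]
grip rel pin out,z [0.0477 0.016 ] len 0.0503 ang 0.324 along y -0.0003
LIFT at grip N: 52.5
d 0.15 lift 24.6 d 0.17 lift 20.9 d 0.19 lift 17.2
```

Emit:
drive_tool(
  deltas=[
    {"slide": [-0.02,0,-0.007],"delta_rot": [0,0,0],"hand": 0.4},
    {"slide": [-0.0045,0,0.01],"delta_rot": [0,-0.0032,0],"hand": 0.4},
    {"slide": [-0.0045,0,0.01],"delta_rot": [0,-0.0032,0],"hand": 0.4},
    {"slide": [-0.0045,0,0.01],"delta_rot": [0,-0.0032,0],"hand": 0.4},
    {"slide": [0,0,0],"delta_rot": [0,0,0],"hand": 0.4},
  ],
)

```text
time_s: 24.45
eef_pos: [0.4647, 0.1162, 0.1652]
eef_rot: [-0.127, 0.574, 0.804, 0.092]
wrist_force: [4.0, -4.5, -10.8]
opening: 0.479
```

```bash
cat > arc.py <<'E'
from h import *
from bench import ctrl
import sys
phi=float(sys.argv[1]); n=int(sys.argv[2])
p,R=pose(ctrl.get_obs())
H=np.array([*door_pt(0,0,0),0]); print("hinge",H)
d=Rn.from_rotvec([0,0,-phi/n]).as_matrix()
for i in range(min(n,2)):
    p1=H+d@(p-H); R1=d@R
    print(np.round(R.T@(p1-p)/.05,4),np.round(Rn.from_matrix(R.T@R1).as_rotvec()/np.pi,5)); p,R=p1,R1
E
python3 st.py; python3 arc.py .03 5
```

```text
t 24.45 p [0.4647 0.1162 0.1652] F out/y/z [ -5.5   2.3 -10.8] Ftool [-8.6  2.3  8.6] Mtool [-0.44 -1.38  0.56] op 0.479
rot vs start [ 0.002 -0.814 -0.003]
grip rel pin out,z [0.0477 0.015 ] len 0.05 ang 0.304 along y -0.0005
LIFT at grip N: 41.2
d 0.15 lift 14.3 d 0.17 lift 10.7 d 0.19 lift 7.2 
hinge [0.62620425 0.09011012 0.        ]
[0.0164 0.0093 0.0054] [-0.00059 -0.       0.00182]
[0.0164 0.0093 0.0054] [-0.00059 -0.       0.00182]
```

Emit:
drive_tool(
  deltas=[
    {"slide": [0.016,0.009,0.005],"delta_rot": [-0.0006,0,0.0018],"hand": 0.4},
    {"slide": [0.016,0.009,0.005],"delta_rot": [-0.0006,0,0.0018],"hand": 0.4},
    {"slide": [0.016,0.009,0.005],"delta_rot": [-0.0006,0,0.0018],"hand": 0.4},
    {"slide": [0.016,0.009,0.005],"delta_rot": [-0.0006,0,0.0018],"hand": 0.4},
    {"slide": [0,0,0],"delta_rot": [-0.0006,0,0.0018],"hand": 0.4},
  ],
)

```text
time_s: 25.08
eef_pos: [0.4655, 0.1201, 0.1652]
eef_rot: [-0.125, 0.585, 0.795, 0.094]
wrist_force: [5.0, -2.4, -11.1]
opening: 0.478
```

```bash
python3 st.py;  python3 arc.py .03 5
```

```text
t 25.07 p [0.4655 0.1201 0.1652] F out/y/z [ -3.9   4.  -11.1] Ftool [-7.1  4.1  9.4] Mtool [-0.56 -1.19  0.1 ] op 0.478
rot vs start [ 0.    -0.815 -0.033]
grip rel pin out,z [0.0512 0.015 ] len 0.0533 ang 0.286 along y 0.0014
LIFT at grip N: 38.2
d 0.15 lift 16.1 d 0.17 lift 13.2 d 0.19 lift 10.2 
hinge [0.62620425 0.09011012 0.        ]
[0.0165 0.0092 0.0054] [-5.90e-04 -1.00e-05  1.82e-03]
[0.0165 0.0092 0.0054] [-5.90e-04 -1.00e-05  1.82e-03]
```

Emit:
drive_tool(
  deltas=[
    {"slide": [0.016,0.01,0.006],"delta_rot": [-0.0006,0,0.0018],"hand": 0.4},
    {"slide": [0.016,0.01,0.006],"delta_rot": [-0.0006,0,0.0018],"hand": 0.4},
    {"slide": [0.016,0.01,0.006],"delta_rot": [-0.0006,0,0.0018],"hand": 0.4},
    {"slide": [0.016,0.01,0.006],"delta_rot": [-0.0006,0,0.0018],"hand": 0.4},
    {"slide": [0.016,0.01,0.006],"delta_rot": [-0.0006,0,0.0018],"hand": 0.4},
  ],
)

```text
time_s: 25.7
eef_pos: [0.4665, 0.125, 0.1651]
eef_rot: [-0.124, 0.597, 0.787, 0.096]
wrist_force: [4.1, -2.6, -10.5]
opening: 0.476
```

```bash
python3 st.py 6 scene;  python3 arc.py .1 5
```

```text
t 25.7 p [0.4665 0.125  0.1651] F out/y/z [ -3.8   3.1 -10.5] Ftool [-6.7  3.3  8.9] Mtool [-0.5  -1.17  0.15] op 0.476
rot vs start [-0.003 -0.815 -0.064]
grip rel pin out,z [0.0555 0.0149] len 0.0574 ang 0.263 along y 0.0038
LIFT at grip N: 38.1
d 0.15 lift 17.3 d 0.17 lift 14.5 d 0.19 lift 11.7 
hinge [0.62620425 0.09011012 0.        ]
[0.0546 0.0312 0.0179] [-1.98e-03 -2.00e-05  6.05e-03]
[0.0546 0.0312 0.0179] [-1.98e-03 -2.00e-05  6.05e-03]
```

Emit:
drive_tool(
  deltas=[
    {"slide": [0.046,0.031,0.037],"delta_rot": [-0.002,-0.0064,0.006],"hand": 0.4},
    {"slide": [0.046,0.031,0.037],"delta_rot": [-0.002,-0.0064,0.006],"hand": 0.4},
    {"slide": [0.046,0.031,0.037],"delta_rot": [-0.002,-0.0064,0.006],"hand": 0.4},
    {"slide": [0.046,0.031,0.037],"delta_rot": [-0.002,-0.0064,0.006],"hand": 0.4},
    {"slide": [0.046,0.031,0.037],"delta_rot": [-0.002,-0.0064,0.006],"hand": 0.4},
  ],
)

```text
time_s: 26.38
eef_pos: [0.4708, 0.1401, 0.1598]
eef_rot: [-0.08, 0.64, 0.761, 0.072]
wrist_force: [3.9, -1.7, -6.0]
opening: 0.478
```

```bash
python3 st.py 7 scene;  python3 arc.py .2 5
```

```text
t 26.38 p [0.4708 0.1401 0.1598] F out/y/z [-2.9  3.1 -6. ] Ftool [-3.6  3.5  5.4] Mtool [-0.01 -0.95  0.25] op 0.478
rot vs start [-0.015 -0.713 -0.164]
grip rel pin out,z [0.0702 0.01  ] len 0.0709 ang 0.142 along y 0.0125
LIFT at grip N: 29.6
d 0.15 lift 18.4 d 0.17 lift 16.9 d 0.19 lift 15.4 
hinge [0.62620425 0.09011012 0.        ]
[0.1115 0.0632 0.0249] [-0.00271 -0.00011  0.01244]
[0.1115 0.0632 0.0249] [-0.00271 -0.00011  0.01244]
```

View pics/scene7.png

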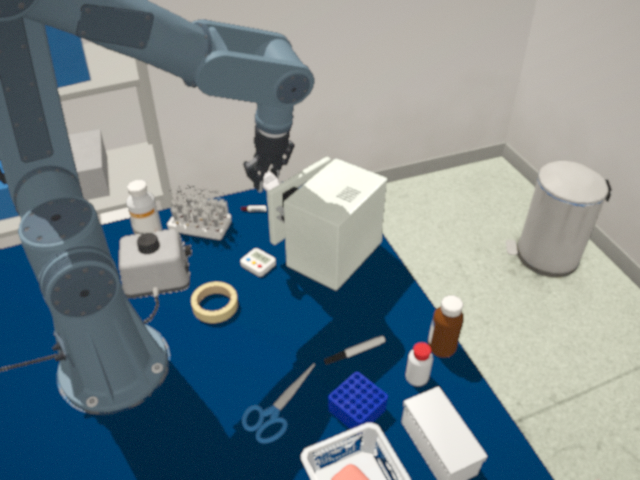

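Emit:
drive_tool(
  deltas=[
    {"slide": [0.1,0.064,0.044],"delta_rot": [-0.0026,-0.0064,0.0125],"hand": 0.4},
    {"slide": [0.1,0.064,0.042],"delta_rot": [-0.0024,-0.0064,0.0125],"hand": 0.4},
    {"slide": [0.1,0.064,0.04],"delta_rot": [-0.0022,-0.0064,0.0125],"hand": 0.4},
    {"slide": [0.1,0.064,0.038],"delta_rot": [-0.0019,-0.0064,0.0125],"hand": 0.4},
    {"slide": [0.1,0.064,0.036],"delta_rot": [-0.0017,-0.0064,0.0125],"hand": 0.4},
  ],
)

```text
time_s: 27.05
eef_pos: [0.4837, 0.1683, 0.1546]
eef_rot: [-0.038, 0.715, 0.696, 0.044]
wrist_force: [1.6, -1.5, -1.4]
opening: 0.476
```

```bash
cat > sw.py <<'E'
from h import *
from bench import ctrl
import subprocess,sys
o=ctrl.get_obs();p,R=pose(o);H=np.array([*door_pt(0,0,0)])
y=R[:,1]; a=P0[2]; yaw=np.arctan2(-y[0],y[1]); v=p[:2]-R[:2,2]*G-H
tau=np.arctan2((-R[:,2])@np.array([-np.cos(yaw),-np.sin(yaw),0]),-R[2,2])
F=R.T@np.array(o["wrist_force"])
loc=rz(-yaw)@v
print("t",round(o["time_s"],2),"door(yaw)",round(a-yaw,3),"tau",round(tau,3),"grip in door axes",np.round(loc,4),"expected x",round(-.024-.048*np.cos(tau),4),"z",round(p[2]-R[2,2]*G,4),"exp",round(.168-.048*np.sin(tau),4),"F",np.round(F,1),"op",round(o["opening"],3),"q",np.round(o["q"],2))
E
python3 sw.py; python3 arc.py .2 5
```

```text
t 27.05 door(yaw) 0.361 tau -0.117 grip in door axes [-0.0721 -0.1447] expected x -0.0717 z 0.1732 exp 0.1736 F [-1.6  1.7  1.3] op 0.476 q [0.03 0.1  1.87 0.13 1.16 0.  ]
hinge [0.62620425 0.09011012 0.        ]
[0.1136 0.0617 0.0138] [-0.00149 -0.0001   0.01265]
[0.1136 0.0617 0.0138] [-0.00149 -0.0001   0.01265]
```

Emit:
drive_tool(
  deltas=[
    {"slide": [0.105,0.062,0.032],"delta_rot": [-0.0014,-0.0064,0.0127],"hand": 0.4},
    {"slide": [0.105,0.062,0.03],"delta_rot": [-0.0012,-0.0064,0.0127],"hand": 0.4},
    {"slide": [0.105,0.062,0.028],"delta_rot": [-0.0009,-0.0064,0.0127],"hand": 0.4},
    {"slide": [0.105,0.062,0.025],"delta_rot": [-0.0007,-0.0064,0.0127],"hand": 0.4},
    {"slide": [0.105,0.062,0.023],"delta_rot": [-0.0004,-0.0064,0.0127],"hand": 0.4},
  ],
)

```text
time_s: 27.68
eef_pos: [0.5018, 0.1934, 0.15]
eef_rot: [-0.003, 0.783, 0.622, 0.01]
wrist_force: [1.3, -1.7, 1.6]
opening: 0.476
```

```bash
python3 sw.py; python3 arc.py .2 5
```

```text
t 27.68 door(yaw) 0.561 tau -0.018 grip in door axes [-0.0722 -0.1447] expected x -0.072 z 0.1687 exp 0.1689 F [-1.4  1.6 -1.6] op 0.476 q [0.14 0.18 1.79 0.02 1.16 0.36]
hinge [0.62620425 0.09011012 0.        ]
[0.1144 0.0603 0.0026] [-0.00023 -0.0001   0.01273]
[0.1144 0.0603 0.0026] [-0.00023 -0.0001   0.01273]
```

Tracking is clean; pure swing from here (1.05 rad more).

Emit:
drive_tool(
  deltas=[
    {"slide": [0.128,0.068,0.002],"delta_rot": [-0.0002,0,0.0143],"hand": 0.4},
    {"slide": [0.128,0.068,0.002],"delta_rot": [-0.0002,0,0.0143],"hand": 0.4},
    {"slide": [0.128,0.068,0.002],"delta_rot": [-0.0002,0,0.0143],"hand": 0.4},
    {"slide": [0.128,0.068,0.002],"delta_rot": [-0.0002,0,0.0143],"hand": 0.4},
    {"slide": [0.128,0.068,0.002],"delta_rot": [-0.0002,0,0.0143],"hand": 0.4},
  ],
)

```text
time_s: 28.3
eef_pos: [0.5278, 0.2185, 0.1502]
eef_rot: [-0.003, 0.848, 0.531, 0.01]
wrist_force: [1.0, -1.0, -1.1]
opening: 0.478
```

```bash
python3 sw.py
```

```text
t 28.3 door(yaw) 0.786 tau -0.02 grip in door axes [-0.0721 -0.1447] expected x -0.072 z 0.1689 exp 0.169 F [-0.5  1.4  1.1] op 0.478 q [0.18 0.24 1.7  0.01 1.18 0.62]
```

Emit:
drive_tool(
  deltas=[
    {"slide": [0.128,0.068,0.002],"delta_rot": [-0.0002,0,0.0143],"hand": 0.4},
    {"slide": [0.128,0.068,0.002],"delta_rot": [-0.0002,0,0.0143],"hand": 0.4},
    {"slide": [0.128,0.068,0.002],"delta_rot": [-0.0002,0,0.0143],"hand": 0.4},
    {"slide": [0.128,0.068,0.002],"delta_rot": [-0.0002,0,0.0143],"hand": 0.4},
    {"slide": [0.128,0.068,0.002],"delta_rot": [-0.0002,0,0.0143],"hand": 0.4},
  ],
)

```text
time_s: 28.92
eef_pos: [0.5588, 0.2372, 0.1504]
eef_rot: [-0.003, 0.902, 0.432, 0.011]
wrist_force: [0.9, -0.9, -1.2]
opening: 0.476
```

```bash
python3 sw.py;python3 arc.py .225 5
```

```text
t 28.93 door(yaw) 1.01 tau -0.022 grip in door axes [-0.072  -0.1447] expected x -0.072 z 0.169 exp 0.169 F [-0.1  1.2  1.2] op 0.476 q [0.2  0.32 1.61 0.01 1.19 0.87]
hinge [0.62620425 0.09011012 0.        ]
[0.1286 0.0681 0.0031] [-3.100e-04 -6.000e-05  1.432e-02]
[0.1286 0.0681 0.0031] [-3.100e-04 -6.000e-05  1.432e-02]
```

Emit:
drive_tool(
  deltas=[
    {"slide": [0.128,0.068,0.003],"delta_rot": [-0.0003,0,0.0143],"hand": 0.4},
    {"slide": [0.128,0.068,0.003],"delta_rot": [-0.0003,0,0.0143],"hand": 0.4},
    {"slide": [0.128,0.068,0.003],"delta_rot": [-0.0003,0,0.0143],"hand": 0.4},
    {"slide": [0.128,0.068,0.003],"delta_rot": [-0.0003,0,0.0143],"hand": 0.4},
    {"slide": [0.128,0.068,0.003],"delta_rot": [-0.0003,0,0.0143],"hand": 0.4},
  ],
)

```text
time_s: 29.55
eef_pos: [0.5932, 0.2485, 0.1504]
eef_rot: [-0.002, 0.944, 0.329, 0.011]
wrist_force: [0.9, -0.9, -1.8]
opening: 0.478
```

Emit:
drive_tool(
  deltas=[
    {"slide": [0.128,0.068,0.003],"delta_rot": [-0.0003,0,0.0143],"hand": 0.4},
    {"slide": [0.128,0.068,0.003],"delta_rot": [-0.0003,0,0.0143],"hand": 0.4},
    {"slide": [0.128,0.068,0.003],"delta_rot": [-0.0003,0,0.0143],"hand": 0.4},
    {"slide": [0.128,0.068,0.003],"delta_rot": [-0.0003,0,0.0143],"hand": 0.4},
    {"slide": [0.128,0.068,0.003],"delta_rot": [-0.0003,0,0.0143],"hand": 0.4},
  ],
)

```text
time_s: 30.18
eef_pos: [0.6292, 0.2518, 0.1505]
eef_rot: [-0.001, 0.975, 0.221, 0.012]
wrist_force: [2.0, -1.5, -1.9]
opening: 0.475
```

```bash
python3 sw.py;python3 arc.py .225 5
```

```text
t 30.18 door(yaw) 1.459 tau -0.024 grip in door axes [-0.0719 -0.1447] expected x -0.072 z 0.1692 exp 0.1691 F [1.1 2.2 1.9] op 0.475 q [0.2  0.46 1.42 0.   1.24 1.33]
hinge [0.62620425 0.09011012 0.        ]
[0.1287 0.068  0.0033] [-3.400e-04 -5.000e-05  1.432e-02]
[0.1287 0.068  0.0033] [-3.400e-04 -5.000e-05  1.432e-02]
```

Emit:
drive_tool(
  deltas=[
    {"slide": [0.128,0.068,0.003],"delta_rot": [-0.0003,0,0.0143],"hand": 0.4},
    {"slide": [0.128,0.068,0.003],"delta_rot": [-0.0003,0,0.0143],"hand": 0.4},
    {"slide": [0.128,0.068,0.003],"delta_rot": [-0.0003,0,0.0143],"hand": 0.4},
    {"slide": [0.1,0.053,0.003],"delta_rot": [-0.0003,0,0.0112],"hand": 0.4},
    {"slide": [0.05,0.027,0.001],"delta_rot": [-0.0001,0,0.0056],"hand": 0.4},
  ],
)

```text
time_s: 30.8
eef_pos: [0.6596, 0.2484, 0.1504]
eef_rot: [-0.0, 0.992, 0.128, 0.013]
wrist_force: [0.6, 3.8, 0.1]
opening: 0.474
```

Emit:
drive_tool(
  deltas=[
    {"slide": [0,0,0],"delta_rot": [0,0,0],"hand": 0.4},
    {"slide": [-0.018,0,0.038],"delta_rot": [0,-0.0128,0],"hand": 0.4},
    {"slide": [-0.018,0,0.038],"delta_rot": [0,-0.0128,0],"hand": 0.4},
    {"slide": [-0.018,0,0.038],"delta_rot": [0,-0.0128,0],"hand": 0.4},
    {"slide": [-0.018,0,0.038],"delta_rot": [0,-0.0128,0],"hand": 0.4},
  ],
)

```text
time_s: 31.42
eef_pos: [0.6559, 0.2475, 0.1428]
eef_rot: [0.01, 0.989, 0.129, -0.067]
wrist_force: [2.2, 6.4, 0.3]
opening: 0.478
```

```bash
python3 sw.py
```

```text
t 31.43 door(yaw) 1.646 tau 0.135 grip in door axes [-0.0716 -0.1446] expected x -0.0716 z 0.1613 exp 0.1615 F [ 3.7 -5.6 -0.8] op 0.478 q [ 0.2   0.63  1.19 -0.01  1.46  1.51]
```

Emit:
drive_tool(
  deltas=[
    {"slide": [-0.018,0,0.038],"delta_rot": [0,-0.0128,0],"hand": 0.4},
    {"slide": [-0.018,0,0.038],"delta_rot": [0,-0.0128,0],"hand": 0.4},
    {"slide": [-0.018,0,0.038],"delta_rot": [0,-0.0128,0],"hand": 0.4},
    {"slide": [-0.018,0,0.038],"delta_rot": [0,-0.0128,0],"hand": 0.4},
    {"slide": [0,0,0],"delta_rot": [0,0,0],"hand": 0.4},
  ],
)

```text
time_s: 32.05
eef_pos: [0.6511, 0.2463, 0.1357]
eef_rot: [0.021, 0.981, 0.128, -0.146]
wrist_force: [1.9, 5.7, 2.2]
opening: 0.479
```

```bash
python3 sw.py
```

```text
t 32.05 door(yaw) 1.645 tau 0.296 grip in door axes [-0.0696 -0.1446] expected x -0.0699 z 0.1536 exp 0.154 F [ 2.5 -5.1 -3.1] op 0.479 q [ 0.2   0.74  1.05 -0.02  1.65  1.51]
```

Now release gently (jaws to 0.8), hold, then retreat along the tool axis.

Emit:
drive_tool(
  deltas=[
    {"slide": [-0.018,0,0.038],"delta_rot": [0,-0.0128,0],"hand": 0.4},
    {"slide": [-0.018,0,0.038],"delta_rot": [0,-0.0128,0],"hand": 0.4},
    {"slide": [0,0,0],"delta_rot": [0,0,0],"hand": 0.55},
    {"slide": [0,0,0],"delta_rot": [0,0,0],"hand": 0.8},
    {"slide": [0,0,0],"delta_rot": [0,0,0],"hand": 0.8},
  ],
)

```text
time_s: 32.67
eef_pos: [0.6481, 0.2437, 0.1326]
eef_rot: [0.027, 0.974, 0.126, -0.185]
wrist_force: [-0.6, -0.5, -0.2]
opening: 0.799
```

```bash
python3 sw.py; python3 st.py 8 wrist >/dev/null
```

```text
t 32.67 door(yaw) 1.647 tau 0.377 grip in door axes [-0.0672 -0.143 ] expected x -0.0686 z 0.15 exp 0.1503 F [-0.6  0.4  0.5] op 0.799 q [ 0.2   0.8   0.98 -0.03  1.74  1.52]
```

View pics/wrist8.png

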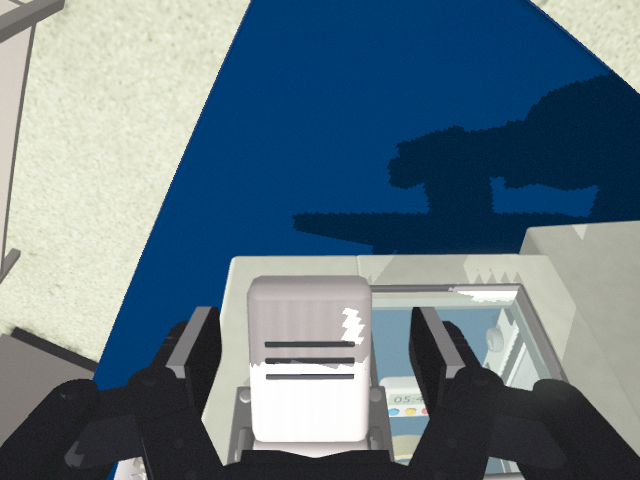

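Emit:
drive_tool(
  deltas=[
    {"slide": [0,0,-0.2],"delta_rot": [0,0,0],"hand": 0.8},
    {"slide": [0,0,-0.3],"delta_rot": [0,0,0],"hand": 0.8},
    {"slide": [0,0,-0.3],"delta_rot": [0,0,0],"hand": 0.8},
    {"slide": [0,0,-0.3],"delta_rot": [0,0,0],"hand": 0.8},
    {"slide": [0,0,-0.3],"delta_rot": [0,0,0],"hand": 0.8},
  ],
)

```text
time_s: 33.35
eef_pos: [0.6736, 0.2511, 0.1987]
eef_rot: [0.027, 0.974, 0.126, -0.185]
wrist_force: [0.7, -0.3, 0.2]
opening: 0.801
```

Emit:
drive_tool(
  deltas=[
    {"slide": [0.1,0,-0.4],"delta_rot": [0,0,0],"hand": 0.8},
    {"slide": [0.1,0,-0.4],"delta_rot": [0,0,0],"hand": 0.8},
    {"slide": [0,0,-0.3],"delta_rot": [0,0,0],"hand": 0.8},
    {"slide": [0,0,-0.1],"delta_rot": [0,0,0],"hand": 0.8},
    {"slide": [0,0,0],"delta_rot": [0,0,0],"hand": 0.8},
  ],
)

```text
time_s: 33.98
eef_pos: [0.7034, 0.2593, 0.2496]
eef_rot: [0.027, 0.974, 0.126, -0.185]
wrist_force: [0.3, -0.1, 0.2]
opening: 0.803
```

```bash
python3 sw.py; python3 st.py 9 wrist scene top >/dev/null
```

```text
t 33.98 door(yaw) 1.647 tau 0.377 grip in door axes [-0.1246 -0.144 ] expected x -0.0686 z 0.267 exp 0.1503 F [ 0.2  0.1 -0.3] op 0.803 q [ 0.21  0.88  0.61 -0.03  2.03  1.51]
```

View pics/wrist9.png

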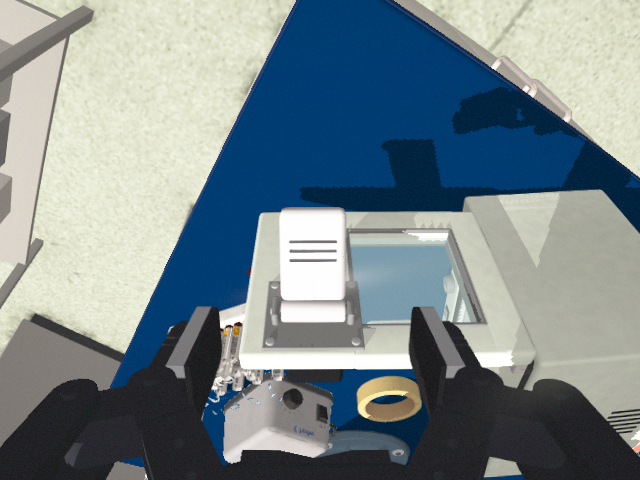

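View pics/top9.png

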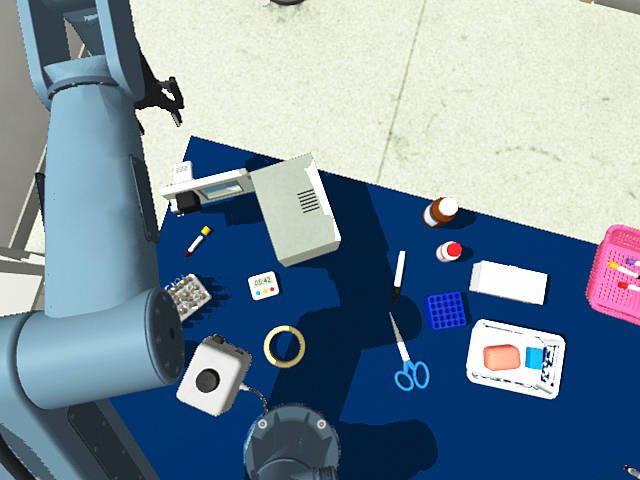

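View pics/scene9.png

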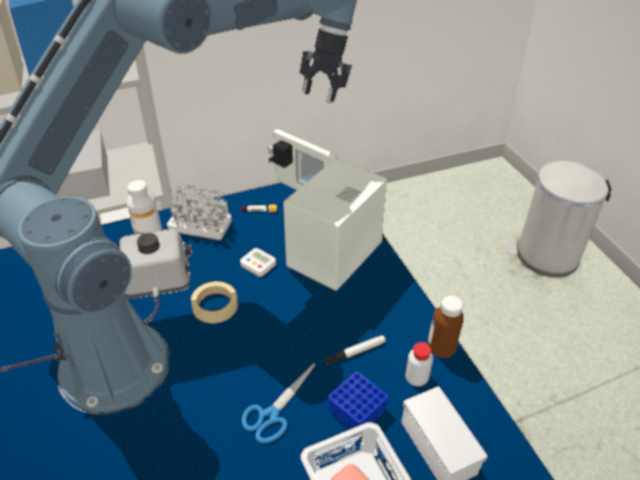

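```bash
python3 -c "
from bench import ctrl
print(ctrl.get_obs()['time_s']); print(ctrl.hand_in())"
```

```text
34.125
the job is handed in; nothing more can be done
None
```

The incubator is open and handed in at 34.1 s. The door stands at about 1.65 rad (94–95°), the paddle has dropped back, and the gripper is clear with no contact force. The last pictures show the bystanders unmoved.

I pinched the paddle and lifted it in small steps, turning the tool with the blade. The pawl's spring came in at about 0.50–0.55 rad. I lifted as far as about 0.85 rad, eased back to about 0.81, then swung the door along its hinge arc at up to 0.36 rad/s. I lowered the paddle most of the way before letting go.

Two checks did not come out clean:

- **Pull tests:** My first four or five, at up to about 7 N outward, did not move the door. The likely cause is that I kept the tool from turning with the door, so they could not show whether the pawl had let go. Once I followed the arc, the door came at about 4 N, a little over the 1–3 N expected.
- **Lift load:** The wrist sensor's moment reference was unclear, so I do not know the lift load exactly. The vertical force peaked at 13 N. At the highest lift, my rough estimate of the load at the grip was about 18 N, going up to about 21 N during a pull. It probably reads high, but it is near the 18 N limit for the buffer, and I may have lifted further than was needed.

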